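# Set a rivet with the treadle press

## Robot

A 6-joint arm with a two-finger parallel gripper is mounted at the origin on the work surface. World frame = base frame: x ahead of the robot, y to its left, z up, the work surface at z = 0. Lengths are in m, angles in degrees, forces in N, time in s.
With the tool pointing down it reaches from about 0.375 to 0.9 m from the base axis. Payload 3.1 kg.
Tool frame: the origin (TCP) lies at the very end of the fingers, on their centre line; the grasp point (between the pads) lies 19 mm behind it (bot.tcp_to_grasp is the distance from the TCP to the grasp point, in m); z points along the fingers, y is the line along which they close (so a half turn about z gives the same grasp; the last joint's range is limited). The gripper opens to 87 mm and grips with 3 to 60 N. Pads are 19 mm wide; open, the fingers measure 117 mm over their backs; the gripper's body (75 mm by 190 mm) begins 51 mm behind the grasp point.
Start: joints at [55.434, 30.224, 82.088, -0, 67.689, -10.227], TCP at [0.258, 0.569, 0.223] pointing down, gripper open.
Joint ranges: [-176.69, 176.69], [-43.24, 126.21], [12.49, 139.97], [-82, 262], [0, 151.66], [-163.58, 163.58]. Speed limits (degrees/s): [159.86, 159.86, 180, 180, 180, 180].

## Interface

Orientations are given as a 3x3 rotation matrix whose columns are the frame's x, y, z axes.
In Python, from rig import telemetry, capture, camera_info, job, bot gives the robot as it stands. The module is installed in compiled form; this text tells all that it offers.
- The arm moves only by the tool carry_out, never from a script. Its argument "deltas" is a list that holds one entry, the list of rows, each a list of 7 numbers: the shift along the tool's x, y, z scaled (see below), then the turn, a rotation vector about the tool's x, y, z scaled (see below), then the closure, from -1 (fully open) to 1 (shut). In form: [[[dx, dy, dz, ax, ay, az, claw], ...]]. A call has exactly 10 rows; each row is the pose to reach, as a shift and turn from the pose commanded when the call began, along the tool's axes at that moment, turning the shorter way round; what a row does not reach only later rows make up. The controller multiplies each number of a shift by 15 cm and each number of a turn by 360 degrees. A row lasts 1/12 s, in which the tool goes at most 41.7 mm and 7.16 degrees, less where a joint would pass 70% of its speed; a pose out of reach is approached as far as the arm can. A call with a number of a shift or a turn outside -1 to 1 is refused whole. A call with a gripper value outside its range is refused whole. The fingers move at their own pace and stop on an object; the grip force is fixed at half the most. Time passes only in rows, so rows that repeat a pose let the fingers close, or fill a call up. It gives the time, the measured TCP pose, the force, the opening and the grip force at its end, in the units of the state.
- telemetry.read_state(): the state, without advancing time (a new reading comes with each control period).
- capture(name): name is "scene" or "top" or "wrist"; returns the picture (384x512x3 uint8, red, green, blue); there is no depth.
- camera_info(name): a dict with "mtx" (3x3 intrinsics, pixels), "cam_to_world" (4x4, takes a point from camera to world coordinates); the wrist camera has in their place "T_tool_cam" (4x4, takes a point from camera to tool coordinates, whose origin is the TCP and whose axes are the flange's). Camera axes: x right, y down, z forward; pixel columns grow to the right and rows downward; lengths in m; the calibration is good to about 2 mm. A picture is of the moment at which its call begins: read the wrist's pose just before it. camera_info takes no time and is no camera call.
- job.hand_in(): hands the job in; it is judged then, once.
The state is a dict: "time_s": time; "joint_positions": joint angles; "qvel": joint speeds; "tau": joint torques, N m; "position": TCP position; "tcp_rot": TCP orientation; "force": force on the tool from outside, world axes, zero at the start; "moment": the same for the moment, N m; "opening": opening from 0.0 (shut) to 1.0 (fully open); "grasp_force": force on a finger pad.
Only numpy, scipy, OpenCV 4.12 (cv2) and the standard library are available. Lean on these libraries where they do the work, as an engineer would, in place of code of your own. Each camera call takes 0.05 s, during which the arm holds its last target. There are 200 camera calls.

## Task

Pull the yellow safety chock out from under the press's green pedal and stand it on the black mat. Then put the plate whose brass rivet still sticks up into the press's round nest, rivet up, push the green pedal pad right down to its stop with the gripper's fingers so that the ram drives the rivet home, let the pedal spring back up, and set the riveted plate down flat, rivet up, in the small open blue bin beside the mat, without dropping it. Leave the finished plate and the other loose things where they are.

Things in the scene. Friction and masses are not known exactly. Their poses are not given: they have to be found in the camera images.
- press: Riveting press, fixed. Origin: on the bench under the nest's centre; x points to its back (blue gear case), the pedal is on the -y side. Grey base 12 mm thick, x -60 to 155, y -60 to 60 mm; behind the pedal also x 40 to 155, y to -180. Gear case x 111 to 155, y -180 to -25, top 87 mm.
- nest (a point): Centre of the nest floor of the press (20 mm above the bench): a steel disc with an inner width of 74 mm inside a low dark rim 4 mm high. Axes as the press.
- pedal: The pedal: a dark steel bar 22 mm wide on an axle, carrying the green pad on its free end. Origin: on the axle, which runs along the press's y, 60 mm above the bench, at (70, -130, 60) mm in the press frame. Its axes agree with the press's when the pedal is at rest.
- pedal_angle (a joint): Pedal angle, rad: 0 at rest (up), 0.40 at its stop (fully down). A spring returns it; the pad needs about 3 N to start and, with a rivet being driven, about 15 N at the stop. The rivet is driven in the last 0.02 rad. With the chock under it the pedal stops at about 0.19.
- chock: Loose yellow chock, 87 mm long, 0.12 to 0.2 kg. Origin: underside, x along it to the block. Post at x = -35 mm: 24 x 24, 85 tall, black band, clear in front of the pad. Block x 13 to 40, 44 wide, 60 tall, under the pad. A low bar 24 high joins them. The pad's front edge is about over the origin: draw it along its -x by 50 mm or more before lifting.
- chock_mid (a point): Middle of the chock's footprint, on its underside (3.5 mm behind the origin, towards the post).
- mat: Black rubber mat 150 (x) x 110 (y) mm, 3 mm thick, fixed to the bench. Origin: centre of its underside.
- plate: The plate to rivet: loose steel disc 64 mm across, 8 mm thick, with a round hub in its middle 30 mm across whose top is 28 mm above the underside, and a brass rivet 14 mm across standing 8 mm above the hub (top at 36 mm). 0.1 to 0.2 kg. Origin: centre of the underside, z up through the rivet. Grip it by the hub.
- rivet (a joint): How far the rivet has been driven into the plate's hub, m: 0 standing 8 mm proud, 0.008 flush with the hub. It stays where it is pushed (about 2 N).
- plate_done: The finished plate: same as the other, but its brass rivet is flush with the hub's top. Origin: centre of the underside. Must be left alone.
- bin: Small open blue bin 180 (x) x 130 (y) mm, 50 mm high, walls and floor 4 mm, fixed to the bench. Origin: centre of its underside.
- mallet: Loose mallet lying on the bench (leave alone). Origin on its underside.
- driver: Loose screwdriver lying on the bench (leave alone). Origin on its underside.
- cup: Loose black cup, 56 mm across, 50 mm tall (leave alone). Origin: centre of the underside.
- oil: Loose yellow oil bottle with red cap, 44 mm across, 110 mm tall (leave alone). Origin: centre of the underside.
- collar: Loose steel collar, 48 mm across, 16 mm tall (leave alone). Origin: centre of the underside.
- stud: Loose steel stud with a flange 32 mm across, 30 mm tall (leave alone). Origin: centre of the underside.
- punch (a point): Centre of the face of the punch (22 mm across) on the ram, a steel arm on an axle along the press's y at (140, 0, 76) mm in the press frame. At rest the arm stands upright (top 221 mm, punch face at x = 112). The pedal swings it forward until it lies level, the punch face 28 mm above the nest floor, flush with a plate's hub.
- pad (a point): Centre of the top face of the green pad with black ribs (55 x 60 mm, 6 mm thick) on the pedal's free end, 130 mm from the axle. At rest the pad slopes up 0.22 rad towards its free end and this point is 96 mm above the bench; at the stop it slopes down 0.18 rad and this point is 45 mm above the bench.
There are look-alikes about, which are no part of the job. Leave any red look-alike of the chock alone. Leave any turquoise look-alike of the plate alone.

How it is judged (in metres and radians):
On the way, in this order (a step that is already met when the one before it is completed fails the run):
1. the chock is out and stands on the black mat (horizontal distance between chock_mid and mat below 0.05 m and height (world z) of chock below 0.009 m and angle between chock's own z axis and vertical below 0.1 rad and linear speed of chock below 0.03 m/s), for 0.2 s.
2. the unriveted plate sits flat in the nest, its rivet still standing proud, the pedal up (horizontal distance between plate and nest below 0.007 m and z of plate in the frame of nest between -0.003 and 0.003 m and angle between plate's own z axis and vertical below 0.06 rad and value of joint rivet below 0.003 m and value of joint pedal_angle below 0.1 rad and contact force between the fingers and plate below 0.05 N), for 0.2 s.
3. the fingers hold the pedal down at its stop and the ram drives the rivet home in the nested plate (horizontal distance between plate and nest below 0.007 m and z of plate in the frame of nest between -0.003 and 0.003 m and angle between plate's own z axis and vertical below 0.06 rad and value of joint pedal_angle above 0.375 rad and value of joint rivet above 0.0065 m and contact force between the fingers and pedal above 1 N), for 0.2 s.
4. the pedal is back up with the riveted plate still in the nest (horizontal distance between plate and nest below 0.007 m and z of plate in the frame of nest between -0.003 and 0.003 m and angle between plate's own z axis and vertical below 0.06 rad and value of joint pedal_angle below 0.05 rad and value of joint rivet above 0.0065 m), for 0.1 s.
At the end, for the whole second after the job is handed in: Plate flat, rivet up, at rest on the bin's floor (within 70 mm along, 45 mm across of its middle, tilt under 0.2 rad), rivet driven 6.5 mm or more; pedal up (under 0.03 rad); chock upright and at rest on the mat, its middle within 50 mm of the mat's centre (all of step 1 and x of plate in the frame of bin between -0.07 and 0.07 m and y of plate in the frame of bin between -0.045 and 0.045 m and z of plate in the frame of bin below 0.012 m and angle between plate's own z axis and vertical below 0.2 rad and linear speed of plate below 0.03 m/s and value of joint rivet above 0.0065 m and value of joint pedal_angle below 0.03 rad); the robot touches nothing.
It fails at once if the finished plate is moved more than 20 mm (distance of plate_done from where it was at the start of the episode above 0.02 m).
It fails at once if another loose thing (mallet, screwdriver, cup, oil bottle, collar, stud) is moved more than 20 mm (distance of any of mallet, driver, cup, oil, collar, stud from where it was at the start of the episode above 0.02 m).
It fails at once if the plate is dropped or thrown (over 1.1 m/s) (linear speed of plate above 1.1 m/s).
It also fails if it takes over 72 s, if anything falls off the work surface, if the arm or the gripper's body presses on something with over 40 N, if the wrist force passes 120 N, or if a joint passes its speed limit or range.

## Working session

There is one attempt and no reset: what is moved stays moved. The work goes in short steps, Python scripts to look and compute and a tool call to move; the robot and the scene stay as the last step left them, time stands still between calls to the robot, and variables do not carry over. Pictures are saved under pics/ and viewed, at most 10 in all, crops included, and the job is handed in when it is done.

Besides the shell and the picture viewer there is one more tool, called after ">>>" by a JSON object that holds its "method" and its "body", one argument or row to a line. carry_out: Moves the arm, as the interface text tells. Its arguments: {"type":"object","properties":{"deltas":{"type":"array","items":{"type":"array","items":{"type":"array","items":{"type":"number"}}}}},"required":["deltas"]}

```bash
mkdir -p pics
python3 - <<'E'
from rig import *
import cv2,numpy as np
for n in("scene","top"):
    cv2.imwrite(f"pics/{n}0.png",cv2.resize(capture(n)[:,:,::-1],(800,600),interpolation=cv2.INTER_CUBIC))
    i=camera_info(n);print(n,np.round(i["mtx"],1).tolist(),np.round(i["cam_to_world"],4).tolist())
print(np.round(camera_info("wrist")["T_tool_cam"],4).tolist())
s=telemetry.read_state();print(s)
E
```

```text
scene [[452.7, 0.0, 252.6], [0.0, 452.7, 190.9], [0.0, 0.0, 1.0]] [[-0.7216, 0.3912, -0.5712, 1.271], [0.6922, 0.4253, -0.5831, 0.7299], [0.0148, -0.8161, -0.5777, 0.8534], [0.0, 0.0, 0.0, 1.0]]
top [[383.5, 0.0, 259.6], [0.0, 383.5, 201.1], [0.0, 0.0, 1.0]] [[-0.0274, -0.9958, 0.087, 0.4544], [-0.9995, 0.0288, 0.0147, 0.0103], [-0.0171, -0.0865, -0.9961, 1.317], [0.0, 0.0, 0.0, 1.0]]
[[0.0009, -0.9681, -0.2504, 0.0685], [1.0, 0.001, -0.0004, -0.0003], [0.0006, -0.2504, 0.9681, -0.1613], [0.0, 0.0, 0.0, 1.0]]
{'time_s': 0.1, 'joint_positions': array([ 5.54326390e+01,  3.02721918e+01,  8.21464531e+01, -6.18680216e-04,
        6.76892747e+01, -1.02272266e+01]), 'qvel': array([ 0.01084684, -0.16284092, -0.21216323, -0.0462902 , -0.01317152,
        0.02905473]), 'tau': array([-8.10281963e-04, -4.40986741e+01, -1.77151698e+01,  6.34250930e-02,
        5.34228596e-02, -5.91327921e-05]), 'position': array([0.25720606, 0.5689287 , 0.2216994 ]), 'tcp_rot': array([[-9.11116318e-01,  4.12147948e-01, -1.06045418e-03],
       [ 4.12149185e-01,  9.11115046e-01, -1.55669767e-03],
       [ 3.24606006e-04, -1.85539797e-03, -9.99998226e-01]]), 'force': array([ 0.30707887, -0.3312405 ,  0.64601915]), 'moment': array([-0.03237549,  0.00108418,  0.01075336]), 'grasp_force': 0.0, 'opening': 1.0005788149358714}
```

View pics/scene0.png

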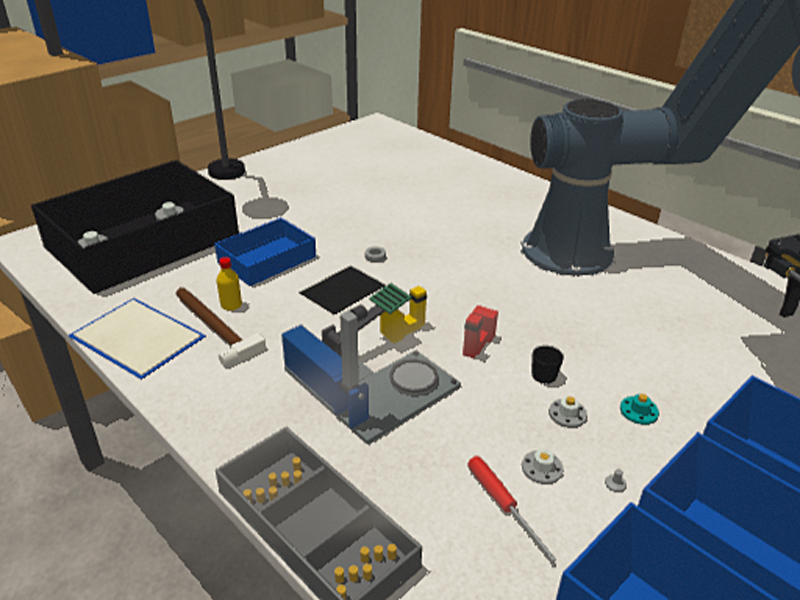

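View pics/top0.png

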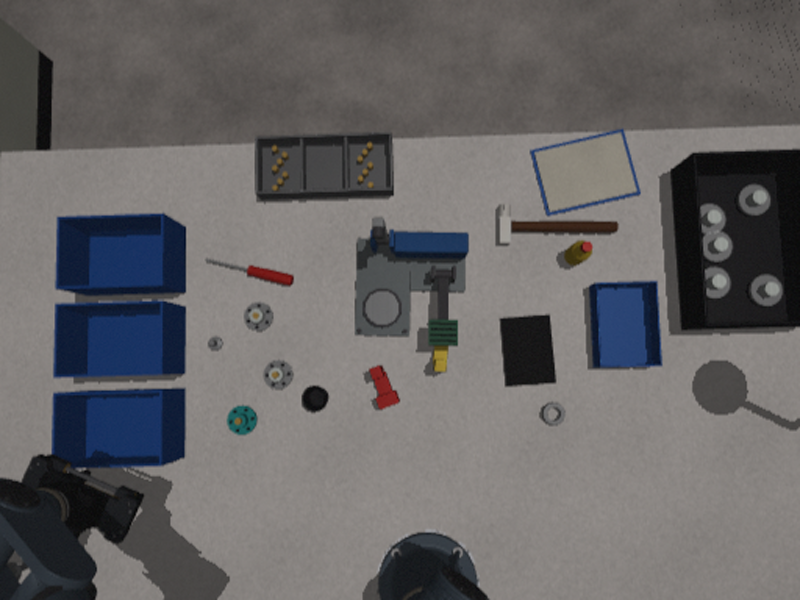

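The scene view shows three plates: (569,410) and (543,465) are grey, (640,407) is turquoise. The yellow chock is at (405,310) with its red look-alike at (480,330). In the top view the plates are (259,317), (278,374) and turquoise (242,419). The press nest is (381,307), the pad (443,333), the chock post (440,361), the mat (527,350) and the bin (625,325). Next I'll check close crops.

```bash
cat > h.py <<'E'
import numpy as np,cv2
from rig import *
def cam(n,st=None):
    i=camera_info(n)
    if n!="wrist": return i["mtx"],i["cam_to_world"]
    s=st or telemetry.read_state();T=np.eye(4);T[:3,:3]=s["tcp_rot"];T[:3,3]=s["position"]
    return i["mtx"],T@i["T_tool_cam"]
def unproj(n,uv,z,c=None):
    K,T=c or cam(n);d=T[:3,:3]@np.linalg.solve(K,[uv[0],uv[1],1.]);return T[:3,3]+d*(z-T[2,3])/d[2]
def proj(n,P,c=None):
    K,T=c or cam(n);P=np.atleast_2d(P);q=(P-T[:3,3])@T[:3,:3]@K.T;return q[:,:2]/q[:,2:]
E
python3 - <<'E'
import cv2,numpy as np
from h import *
s=capture("scene")[:,:,::-1];t=capture("top")[:,:,::-1]
cv2.imwrite("pics/t_raw.png",t);cv2.imwrite("pics/s_raw.png",s)
def crop(im,x,y,w,h,k):return cv2.resize(im[y:y+h,x:x+w],None,fx=k,fy=k,interpolation=cv2.INTER_CUBIC)
a=crop(s,325,240,100,80,4)   # plates, scene
b=crop(t,140,180,100,80,4)   # plates, top
c=crop(t,220,135,200,70,4)[:280,:800]
cv2.imwrite("pics/c1.png",np.vstack([np.hstack([a,b]),crop(t,220,190,200,65,4)]))
cv2.imwrite("pics/c2.png",crop(t,220,135,200,120,4))
E
```

```text
(no output)
```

View pics/c1.png

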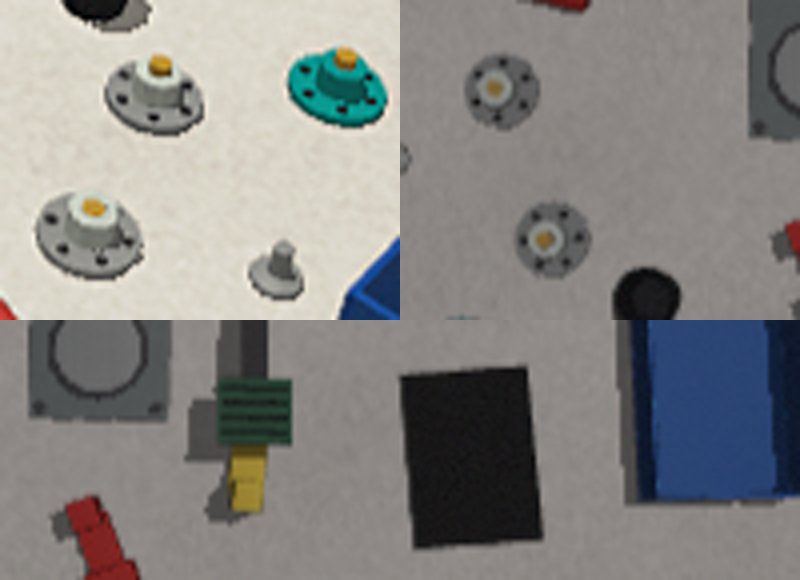

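View pics/c2.png

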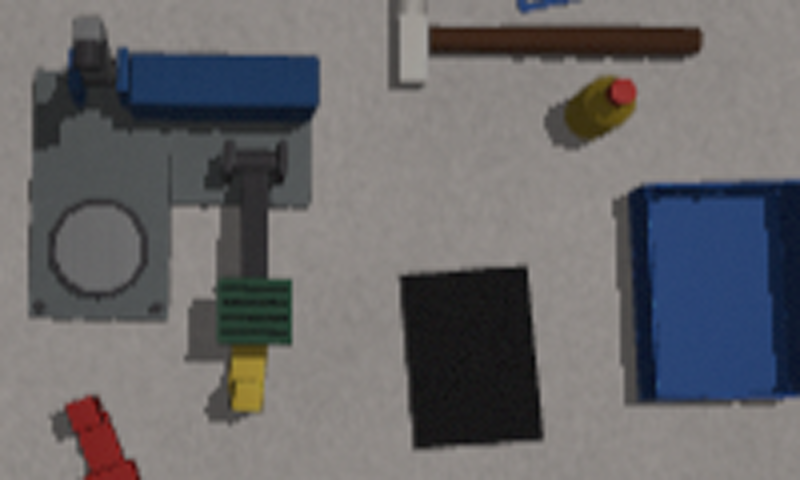

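The top-left crop shows the grey plate at scene (569,410) with its brass rivet standing proud: that is the plate, at top (278,374). The one at scene (543,465) has a flush rivet, so it is the finished plate. Now I'll turn the pixels into positions.

Run:
```python
from h import *
np.set_printoptions(precision=4,suppress=True)
f=lambda u,v:((u+.5)/4-.5+220,(v+.5)/4-.5+135)
g=lambda u,v:((u+.5)/1.5625-.5,(v+.5)/1.5625-.5)
def U(t,z,l):
    for p in l: print(t,p,unproj("top",f(*p),z))
U("nest",.024,[(98,248)])
U("base",.012,[(30,317),(168,320),(35,70),(310,207),(170,205)])
U("mat",.003,[(401,277),(526,266),(542,438),(414,448)])
U("padcorner z~.096+-",.102,[(219,344),(291,344)]);U("pad back",.089,[(218,279),(291,281)])
U("post",.085,[(229,379),(264,379),(262,411),(229,410)])
U("red",.085,[(85,410)])
for p in[(590,284),(656,282),(661,366),(593,368)]:print("bin",unproj("top",g(*p),.05))
for n,p in(("plate",(553,240)),("done",(502,91))):
    print(n,unproj("top",((p[0]-400+.5)/4-.5+140,(p[1]+.5)/4-.5+180),.008))
# scene check: rivet tops
h=lambda u,v:((u+.5)/4-.5+325,(v+.5)/4-.5+240)
print("scene plate rivet",unproj("scene",h(160,61),.036),"done",unproj("scene",h(94,207),.028))
```

```text
nest (98, 248) [0.584  0.0814 0.024 ]
base (30, 317) [0.5278 0.1415 0.012 ]
base (168, 320) [0.5219 0.0239 0.012 ]
base (35, 70) [0.7414 0.1328 0.012 ]
base (310, 207) [ 0.6152 -0.1003  0.012 ]
base (170, 205) [0.6204 0.0194 0.012 ]
mat (401, 277) [ 0.5536 -0.1767  0.003 ]
mat (526, 266) [ 0.56   -0.2838  0.003 ]
mat (542, 438) [ 0.4133 -0.2903  0.003 ]
mat (414, 448) [ 0.4078 -0.1817  0.003 ]
padcorner z~.096+- (219, 344) [ 0.4971 -0.0169  0.102 ]
padcorner z~.096+- (291, 344) [ 0.4955 -0.0737  0.102 ]
pad back (218, 279) [ 0.5497 -0.018   0.089 ]
pad back (291, 281) [ 0.5464 -0.0764  0.089 ]
post (229, 379) [ 0.4695 -0.0244  0.085 ]
post (264, 379) [ 0.4687 -0.0524  0.085 ]
post (262, 411) [ 0.4433 -0.0499  0.085 ]
post (229, 410) [ 0.4448 -0.0236  0.085 ]
red (85, 410) [0.4479 0.0915 0.085 ]
bin [ 0.6186 -0.3632  0.05  ]
bin [ 0.6188 -0.5024  0.05  ]
bin [ 0.4415 -0.5016  0.05  ]
bin [ 0.4412 -0.3599  0.05  ]
plate [0.4449 0.3117 0.008 ]
done [0.5736 0.3546 0.008 ]
scene plate rivet [0.4477 0.313  0.036 ] done [0.5758 0.3558 0.028 ]
```

```bash
cat >> h.py <<'E'
from scipy.spatial.transform import Rotation as R
def Rdown(yaw): # tool x at world angle yaw (deg), z down
    a=np.radians(yaw);c,s=np.cos(a),np.sin(a);return np.array([[c,s,0],[s,-c,0],[0,0,-1.]])
def delta(yaw,*targets):
    st=telemetry.read_state();A=st["tcp_rot"];r=R.from_matrix(A.T@Rdown(yaw)).as_rotvec(degrees=True)/360
    print("t",round(st["time_s"],2),"pos",np.round(st["position"],4),"F",np.round(st["force"],1),"open",round(st["opening"],3),"grip",round(st["grasp_force"],1))
    for t in targets: print("->",t,np.round(A.T@(np.array(t)-st["position"])/.15,3),np.round(r,4))
E
python3 -c "
from h import *
delta(180,(.36,.44,.24),(.44,.31,.2))
print(unproj('top',(315/1.5625,398/1.5625),.05))"
```

```text
t 0.2 pos [0.2573 0.5691 0.2219] F [-0.2 -0.6  0.5] open 1.002 grip 0.0
-> (0.36, 0.44, 0.24) [-0.978 -0.502 -0.12 ] [-0.0002 -0.0001 -0.0676]
-> (0.44, 0.31, 0.2) [-1.821 -1.072  0.147] [-0.0002 -0.0001 -0.0676]
[0.39372818 0.22429786 0.05      ]
```

>>> {"method": "carry_out", "body": {
  "deltas": [
    [[-0.2, -0.1, -0.02, 0, 0, -0.017, -1], [-0.4, -0.2, -0.05, 0, 0, -0.034, -1], [-0.6, -0.3, -0.08, 0, 0, -0.05, -1], [-0.8, -0.4, -0.1, 0, 0, -0.0676, -1], [-0.98, -0.5, -0.12, 0, 0, -0.0676, -1], [-0.98, -0.5, -0.12, 0, 0, -0.0676, -1], [-0.98, -0.7, -0.12, 0, 0, -0.0676, -1], [-0.98, -0.9, -0.12, 0, 0, -0.0676, -1], [-0.98, -1, -0.12, 0, 0, -0.0676, -1], [-0.98, -1, -0.12, 0, 0, -0.0676, -1]]
  ]
}}

```text
time_s: 1.03
position: [0.3269, 0.3695, 0.2401]
tcp_rot: [[-1.0, 0.001, -0.004], [0.001, 1.0, -0.003], [0.004, -0.003, -1.0]]
force: [-0.0, 0.2, -0.4]
opening: 0.999
grasp_force: 0.0
```

```bash
python3 -c "
from h import *
delta(180,(.46,.29,.24),(.43,.14,.24),(.43,-.01,.24))"
```

```text
t 1.03 pos [0.3269 0.3695 0.2401] F [-0.   0.2 -0.4] open 0.999 grip 0.0
-> (0.46, 0.29, 0.24) [-0.888 -0.529 -0.001] [-0.0005 -0.0006 -0.0002]
-> (0.43, 0.14, 0.24) [-0.689 -1.529  0.002] [-0.0005 -0.0006 -0.0002]
-> (0.43, -0.01, 0.24) [-0.691 -2.529  0.005] [-0.0005 -0.0006 -0.0002]
```

>>> {"method": "carry_out", "body": {
  "deltas": [
    [[-0.2, -0.1, 0, 0, 0, 0, -1], [-0.4, -0.2, 0, 0, 0, 0, -1], [-0.6, -0.35, 0, 0, 0, 0, -1], [-0.8, -0.5, 0, 0, 0, 0, -1], [-0.85, -0.5, 0, 0, 0, 0, -1], [-0.85, -0.5, 0, 0, 0, 0, -1], [-0.85, -0.5, 0, 0, 0, 0, -1], [-0.85, -0.5, 0, 0, 0, 0, -1], [-0.85, -0.5, 0, 0, 0, 0, -1], [-0.85, -0.5, 0, 0, 0, 0, -1]]
  ]
}}

```text
time_s: 1.87
position: [0.4558, 0.2981, 0.2406]
tcp_rot: [[-1.0, -0.002, -0.001], [-0.002, 1.0, 0.0], [0.001, 0.0, -1.0]]
force: [0.3, -0.3, -0.5]
opening: 1.0
grasp_force: 0.0
```

Run:
```python
from h import *
import pickle
delta(180,(.44,.14,.24),(.43,-.01,.24))
pickle.dump(cam("wrist"),open("w1.pkl","wb"));cv2.imwrite("pics/w1.png",capture("wrist")[:,:,::-1])
```

```text
t 1.87 pos [0.4558 0.2981 0.2406] F [ 0.3 -0.3 -0.5] open 1.0 grip 0.0
-> (0.44, 0.14, 0.24) [ 0.107 -1.054  0.004] [ 0.     -0.0001  0.0003]
-> (0.43, -0.01, 0.24) [ 0.176 -2.054  0.004] [ 0.     -0.0001  0.0003]
```

View pics/w1.png

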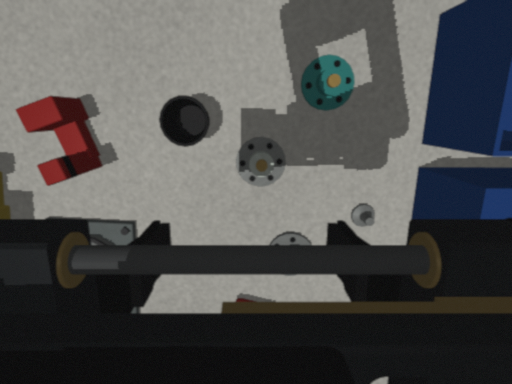

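The wrist view shows the plate to rivet at (261,161) with its rivet at (261,165), the cup at (185,120) and the turquoise plate at (328,82).

Run:
```python
from h import *
import pickle
c=pickle.load(open("w1.pkl","rb"))
print(unproj("wrist",(261,161.5),.008,c),unproj("wrist",(261.5,165.5),.036,c),unproj("wrist",(185,107),.05,c))
```

```text
[0.44667763 0.31404786 0.008     ] [0.44723622 0.31356398 0.036     ] [0.38080008 0.2286748  0.05      ]
```

>>> {"method": "carry_out", "body": {
  "deltas": [
    [[0.03, -0.25, 0, 0, 0, 0, -1], [0.06, -0.5, 0, 0, 0, 0, -1], [0.1, -0.75, 0, 0, 0, 0, -1], [0.13, -1, 0, 0, 0, 0, -1], [0.13, -1, 0, 0, 0, 0, -1], [0.13, -1, 0, 0, 0, 0, -1], [0.13, -1, 0, 0, 0, 0, -1], [0.13, -1, 0, 0, 0, 0, -1], [0.13, -1, 0, 0, 0, 0, -1], [0.13, -1, 0, 0, 0, 0, -1]]
  ]
}}

```text
time_s: 2.75
position: [0.4377, 0.1484, 0.2405]
tcp_rot: [[-1.0, -0.002, 0.0], [-0.002, 1.0, 0.0], [-0.0, 0.0, -1.0]]
force: [-1.0, 0.4, -0.3]
opening: 1.001
grasp_force: 0.0
```

>>> {"method": "carry_out", "body": {
  "deltas": [
    [[0.03, -0.25, 0, 0, 0, 0, -1], [0.06, -0.5, 0, 0, 0, 0, -1], [0.1, -0.75, 0, 0, 0, 0, -1], [0.13, -1, 0, 0, 0, 0, -1], [0.13, -1, 0, 0, 0, 0, -1], [0.13, -1, 0, 0, 0, 0, -1], [0.13, -1, 0, 0, 0, 0, -1], [0.13, -1, 0, 0, 0, 0, -1], [0.13, -1, 0, 0, 0, 0, -1], [0.13, -1, 0, 0, 0, 0, -1]]
  ]
}}

```text
time_s: 3.58
position: [0.4182, -0.0015, 0.2405]
tcp_rot: [[-1.0, -0.003, -0.0], [-0.003, 1.0, 0.0], [0.0, 0.0, -1.0]]
force: [0.5, -0.5, -0.1]
opening: 1.0
grasp_force: 0.0
```

Run:
```python
from h import *
import pickle
delta(180,(.457,-.038,.13))
pickle.dump(cam("wrist"),open("w2.pkl","wb"));cv2.imwrite("pics/w2.png",cv2.resize(capture("wrist")[0:260,60:460,::-1],None,fx=2,fy=2,interpolation=cv2.INTER_CUBIC))
```

```text
t 3.58 pos [ 0.4182 -0.0015  0.2405] F [ 0.5 -0.5 -0.1] open 1.0 grip 0.0
-> (0.457, -0.038, 0.13) [-0.258 -0.244  0.737] [ 0.     -0.      0.0004]
```

View pics/w2.png

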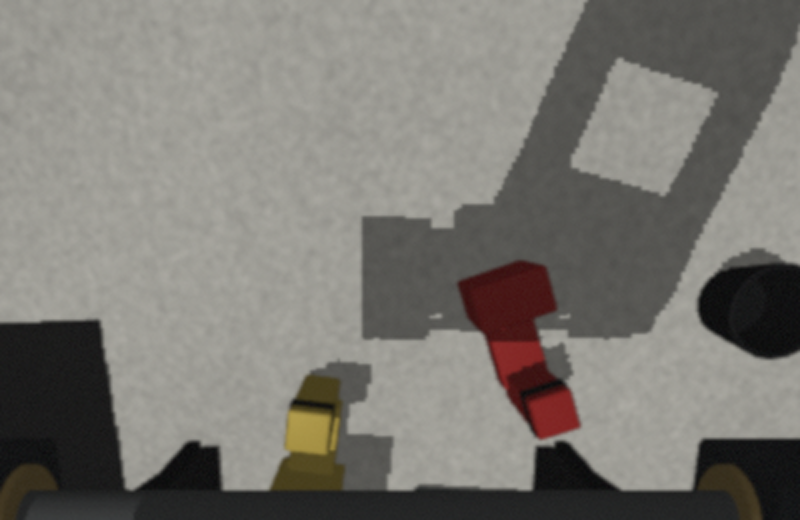

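The crop shows the yellow post's top face with corners at about (290,405), (334,409), (329,457) and (285,453), and the mat at left.

Run:
```python
from h import *
import pickle
c=pickle.load(open("w2.pkl","rb"))
P=np.array([unproj("wrist",((u+.5)/2-.5+60,(v+.5)/2-.5),.085,c) for u,v in[(290,405),(334,409),(329,457),(285,453)]])
print(np.round(P,4),P.mean(0))
e=P[3]-P[0]+P[2]-P[1];f=P[1]-P[0]+P[2]-P[3]
print(np.degrees(np.arctan2(e[1],e[0])),np.degrees(np.arctan2(-f[0],f[1])))
```

```text
[[ 0.4411 -0.0478  0.085 ]
 [ 0.4433 -0.0245  0.085 ]
 [ 0.4704 -0.0276  0.085 ]
 [ 0.4681 -0.0513  0.085 ]] [ 0.45572253 -0.03778003  0.085     ]
-6.991575662872366 -5.262167838605198
```

Run:
```python
from h import *
delta(174,(.456,-.038,.14),(.456,-.038,.093))
```

```text
t 3.63 pos [ 0.4182 -0.0017  0.2405] F [ 0.  -1.4  0.5] open 1.004 grip 0.0
-> (0.456, -0.038, 0.14) [-0.252 -0.243  0.67 ] [ 0.    -0.     0.017]
-> (0.456, -0.038, 0.093) [-0.252 -0.243  0.983] [ 0.    -0.     0.017]
```

>>> {"method": "carry_out", "body": {
  "deltas": [
    [[-0.13, -0.12, 0.1, 0, 0, 0.01, -1], [-0.252, -0.243, 0.2, 0, 0, 0.017, -1], [-0.252, -0.243, 0.4, 0, 0, 0.017, -1], [-0.252, -0.243, 0.6, 0, 0, 0.017, -1], [-0.252, -0.243, 0.67, 0, 0, 0.017, -1], [-0.252, -0.243, 0.67, 0, 0, 0.017, -1], [-0.252, -0.243, 0.67, 0, 0, 0.017, -1], [-0.252, -0.243, 0.67, 0, 0, 0.017, -1], [-0.252, -0.243, 0.67, 0, 0, 0.017, -1], [-0.252, -0.243, 0.67, 0, 0, 0.017, -1]]
  ]
}}

```text
time_s: 4.47
position: [0.4568, -0.0393, 0.1412]
tcp_rot: [[-0.994, 0.106, 0.003], [0.106, 0.994, -0.001], [-0.003, -0.001, -1.0]]
force: [-0.3, 0.3, 0.5]
opening: 1.0
grasp_force: 0.0
```

Run:
```python
from h import *
delta(174,(.456,-.038,.046))
```

```text
t 4.47 pos [ 0.4568 -0.0393  0.1412] F [-0.3  0.3  0.5] open 1.0 grip 0.0
-> (0.456, -0.038, 0.046) [0.008 0.009 0.635] [-0.0001  0.0004 -0.0003]
```

>>> {"method": "carry_out", "body": {
  "deltas": [
    [[0.008, 0.009, 0.2, 0, 0, 0, -1], [0.008, 0.009, 0.4, 0, 0, 0, -1], [0.008, 0.009, 0.55, 0, 0, 0, -1], [0.008, 0.009, 0.635, 0, 0, 0, -1], [0.008, 0.009, 0.635, 0, 0, 0, -1], [0.008, 0.009, 0.635, 0, 0, 0, 1], [0.008, 0.009, 0.635, 0, 0, 0, 1], [0.008, 0.009, 0.635, 0, 0, 0, 1], [0.008, 0.009, 0.635, 0, 0, 0, 1], [0.008, 0.009, 0.635, 0, 0, 0, 1]]
  ]
}}

```text
time_s: 5.3
position: [0.4555, -0.038, 0.0457]
tcp_rot: [[-0.994, 0.107, 0.002], [0.107, 0.994, -0.001], [-0.002, -0.0, -1.0]]
force: [0.8, -0.2, 0.0]
opening: 0.705
grasp_force: 0.0
```

Run:
```python
from h import *
delta(174,(.395,-.0316,.046))
```

```text
t 5.3 pos [ 0.4555 -0.038   0.0457] F [ 0.8 -0.2  0. ] open 0.705 grip 0.0
-> (0.395, -0.0316, 0.046) [ 0.405 -0.001 -0.003] [-0.0001  0.0003 -0.0003]
```

>>> {"method": "carry_out", "body": {
  "deltas": [
    [[0, 0, 0, 0, 0, 0, 1], [0, 0, 0, 0, 0, 0, 1], [0, 0, 0, 0, 0, 0, 1], [0, 0, 0, 0, 0, 0, 1], [0, 0, 0, 0, 0, 0, 1], [0, 0, 0, 0, 0, 0, 1], [0, 0, 0, 0, 0, 0, 1], [0, 0, 0, 0, 0, 0, 1], [0, 0, 0, 0, 0, 0, 1], [0, 0, 0, 0, 0, 0, 1]]
  ]
}}

```text
time_s: 6.13
position: [0.4548, -0.0378, 0.0447]
tcp_rot: [[-0.994, 0.107, -0.0], [0.107, 0.994, 0.0], [0.0, 0.0, -1.0]]
force: [0.5, -0.7, -1.0]
opening: 0.273
grasp_force: 29.9
```

>>> {"method": "carry_out", "body": {
  "deltas": [
    [[0.05, 0, 0, 0, 0, 0, 1], [0.1, 0, 0, 0, 0, 0, 1], [0.16, 0, 0, 0, 0, 0, 1], [0.22, 0, 0, 0, 0, 0, 1], [0.28, 0, 0, 0, 0, 0, 1], [0.34, 0, 0, 0, 0, 0, 1], [0.4, 0, 0, 0, 0, 0, 1], [0.4, 0, 0, 0, 0, 0, 1], [0.4, 0, -0.1, 0, 0, 0, 1], [0.4, 0, -0.1, 0, 0, 0, 1]]
  ]
}}

```text
time_s: 6.97
position: [0.3959, -0.0317, 0.0608]
tcp_rot: [[-0.994, 0.107, 0.002], [0.107, 0.994, -0.001], [-0.002, -0.001, -1.0]]
force: [0.4, -0.1, -1.1]
opening: 0.272
grasp_force: 29.9
```

Run:
```python
from h import *
delta(180,(.405,-.13,.06),(.4525,-.233,.06))
cv2.imwrite("pics/t2.png",cv2.resize(capture("top")[150:270,220:420,::-1],None,fx=4,fy=4,interpolation=cv2.INTER_CUBIC))
```

```text
t 6.97 pos [ 0.3959 -0.0317  0.0608] F [ 0.4 -0.1 -1.1] open 0.272 grip 29.9
-> (0.405, -0.13, 0.06) [-0.13  -0.645  0.006] [-0.0001  0.0004 -0.017 ]
-> (0.4525, -0.233, 0.06) [-0.518 -1.294  0.008] [-0.0001  0.0004 -0.017 ]
```

View pics/t2.png

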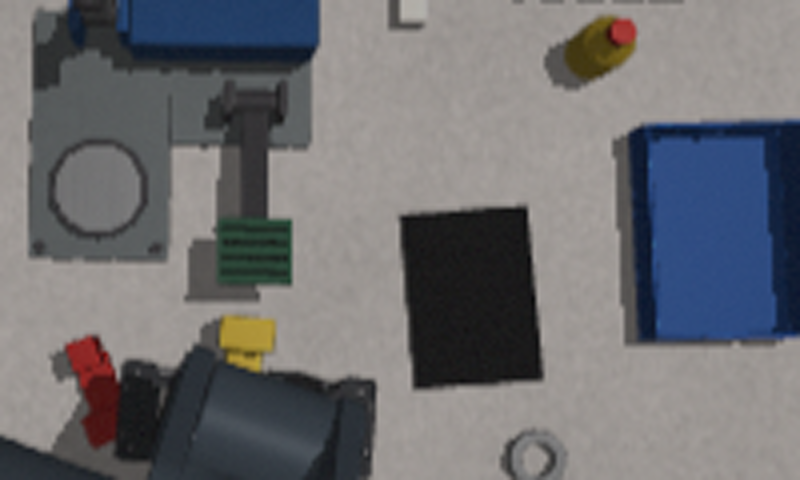

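The chock is held clear of the pad, with its block at (248,333) and the mat at (470,297).

>>> {"method": "carry_out", "body": {
  "deltas": [
    [[-0.02, -0.1, 0, 0, 0, -0.004, 1], [-0.05, -0.25, 0, 0, 0, -0.008, 1], [-0.08, -0.4, 0, 0, 0, -0.012, 1], [-0.11, -0.55, 0, 0, 0, -0.017, 1], [-0.15, -0.7, 0, 0, 0, -0.017, 1], [-0.25, -0.82, 0, 0, 0, -0.017, 1], [-0.35, -0.92, 0, 0, 0, -0.017, 1], [-0.45, -1, 0, 0, 0, -0.017, 1], [-0.5, -1, 0, 0, 0, -0.017, 1], [-0.5, -1, 0, 0, 0, -0.017, 1]]
  ]
}}

```text
time_s: 7.85
position: [0.4558, -0.1898, 0.0594]
tcp_rot: [[-1.0, 0.001, 0.002], [0.001, 1.0, -0.001], [-0.002, -0.001, -1.0]]
force: [-0.3, 0.1, -2.2]
opening: 0.275
grasp_force: 29.9
```

Run:
```python
from h import *
delta(180,(.4525,-.233,.052),(.4525,-.233,.048))
```

```text
t 7.85 pos [ 0.4558 -0.1898  0.0594] F [-0.3  0.1 -2.2] open 0.275 grip 29.9
-> (0.4525, -0.233, 0.052) [ 0.022 -0.288  0.05 ] [-0.0002  0.0004 -0.0001]
-> (0.4525, -0.233, 0.048) [ 0.022 -0.288  0.077] [-0.0002  0.0004 -0.0001]
```

>>> {"method": "carry_out", "body": {
  "deltas": [
    [[0.01, -0.15, 0, 0, 0, 0, 1], [0.022, -0.288, 0, 0, 0, 0, 1], [0.022, -0.288, 0.02, 0, 0, 0, 1], [0.022, -0.288, 0.04, 0, 0, 0, 1], [0.022, -0.288, 0.06, 0, 0, 0, 1], [0.022, -0.288, 0.075, 0, 0, 0, 1], [0.022, -0.288, 0.08, 0, 0, 0, 1], [0.022, -0.288, 0.08, 0, 0, 0, 1], [0.022, -0.288, 0.08, 0, 0, 0, 1], [0.022, -0.288, 0.08, 0, 0, 0, 1]]
  ]
}}

```text
time_s: 8.68
position: [0.4499, -0.2304, 0.0477]
tcp_rot: [[-1.0, -0.001, -0.001], [-0.001, 1.0, 0.001], [0.001, 0.001, -1.0]]
force: [-0.5, 1.4, 0.5]
opening: 0.271
grasp_force: 29.9
```

>>> {"method": "carry_out", "body": {
  "deltas": [
    [[0, 0, 0, 0, 0, 0, -1], [0, 0, 0, 0, 0, 0, -1], [0, 0, 0, 0, 0, 0, -1], [0, 0, 0, 0, 0, 0, -1], [0, 0, 0, 0, 0, 0, -1], [0, 0, -0.1, 0, 0, 0, -1], [0, 0, -0.3, 0, 0, 0, -1], [0, 0, -0.55, 0, 0, 0, -1], [0, 0, -0.8, 0, 0, 0, -1], [0, 0, -0.9, 0, 0, 0, -1]]
  ]
}}

```text
time_s: 9.52
position: [0.4524, -0.2333, 0.1872]
tcp_rot: [[-1.0, 0.0, 0.006], [-0.0, 1.0, -0.005], [-0.006, -0.005, -1.0]]
force: [0.4, -0.1, -1.0]
opening: 0.942
grasp_force: 0.0
```

Run:
```python
from h import *
delta(210,(.448,.012,.2),(.447,.162,.2),(.447,.312,.2))
cv2.imwrite("pics/sc2.png",cv2.resize(capture("scene")[140:260,150:310,::-1],None,fx=4,fy=4,interpolation=cv2.INTER_CUBIC))
```

```text
t 9.52 pos [ 0.4524 -0.2333  0.1872] F [ 0.4 -0.1 -1. ] open 0.942 grip 0.0
-> (0.448, 0.012, 0.2) [ 0.029  1.635 -0.094] [-0.001   0.0007 -0.0833]
-> (0.447, 0.162, 0.2) [ 0.036  2.635 -0.099] [-0.001   0.0007 -0.0833]
-> (0.447, 0.312, 0.2) [ 0.036  3.635 -0.104] [-0.001   0.0007 -0.0833]
```

View pics/sc2.png

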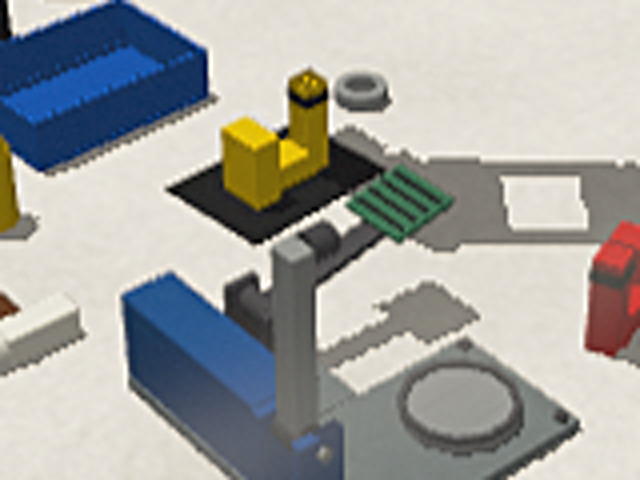

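The chock stands upright on the mat at (285,160), and the pedal is free. On to the plate.

>>> {"method": "carry_out", "body": {
  "deltas": [
    [[0, 0.15, -0.1, 0, 0, 0, -0.2], [0, 0.4, -0.1, 0, 0, 0, -0.2], [0, 0.65, -0.1, 0, 0, 0, -0.2], [0, 0.9, -0.1, 0, 0, 0, -0.2], [0, 1, -0.1, 0, 0, 0, -0.2], [0, 1, -0.1, 0, 0, 0, -0.2], [0, 1, -0.1, 0, 0, 0, -0.2], [0, 1, -0.1, 0, 0, 0, -0.2], [0, 1, -0.1, 0, 0, 0, -0.2], [0, 1, -0.1, 0, 0, 0, -0.2]]
  ]
}}

```text
time_s: 10.4
position: [0.4508, -0.083, 0.1977]
tcp_rot: [[-1.0, 0.002, 0.0], [0.002, 1.0, -0.0], [-0.0, -0.0, -1.0]]
force: [-0.0, 0.8, -0.9]
opening: 0.594
grasp_force: 0.0
```

>>> {"method": "carry_out", "body": {
  "deltas": [
    [[0, 0.25, 0, 0, 0, 0, -0.2], [0, 0.5, 0, 0, 0, 0, -0.2], [0, 0.75, 0, 0, 0, 0, -0.2], [0, 1, 0, 0, 0, 0, -0.2], [0, 1, 0, 0, 0, 0, -0.2], [0, 1, 0, 0, 0, 0, -0.2], [0, 1, 0, 0, 0, 0, -0.2], [0, 1, 0, 0, 0, 0, -0.2], [0, 1, 0, 0, 0, 0, -0.2], [0, 1, 0, 0, 0, 0, -0.2]]
  ]
}}

```text
time_s: 11.23
position: [0.4508, 0.0669, 0.1978]
tcp_rot: [[-1.0, 0.003, 0.0], [0.003, 1.0, -0.0], [-0.0, -0.0, -1.0]]
force: [-0.3, 0.3, 0.1]
opening: 0.602
grasp_force: 0.0
```

>>> {"method": "carry_out", "body": {
  "deltas": [
    [[0, 0.25, 0, 0, 0, 0, -0.2], [0, 0.5, 0, 0, 0, 0, -0.2], [0, 0.75, 0, 0, 0, 0, -0.2], [0, 1, 0, 0, 0, -0.017, -0.2], [0, 1, 0, 0, 0, -0.034, -0.2], [0, 1, 0, 0, 0, -0.05, -0.2], [0, 1, 0, 0, 0, -0.067, -0.2], [0, 1, 0, 0, 0, -0.0833, -0.2], [0, 1, 0, 0, 0, -0.0833, -0.2], [0, 1, 0, 0, 0, -0.0833, -0.2]]
  ]
}}

```text
time_s: 12.07
position: [0.4508, 0.2176, 0.1978]
tcp_rot: [[-0.868, -0.496, -0.0], [-0.496, 0.868, -0.0], [0.0, 0.0, -1.0]]
force: [-0.2, -0.0, 0.1]
opening: 0.601
grasp_force: 0.0
```

Run:
```python
from h import *
delta(210,(.447,.314,.2),(.447,.314,.1))
```

```text
t 12.07 pos [0.4508 0.2176 0.1978] F [-0.2 -0.   0.1] open 0.601 grip 0.0
-> (0.447, 0.314, 0.2) [-0.297  0.57  -0.015] [ 0.     -0.     -0.0007]
-> (0.447, 0.314, 0.1) [-0.297  0.57   0.652] [ 0.     -0.     -0.0007]
```

>>> {"method": "carry_out", "body": {
  "deltas": [
    [[-0.1, 0.2, 0, 0, 0, 0, -0.2], [-0.2, 0.4, 0, 0, 0, 0, -0.2], [-0.297, 0.57, 0.1, 0, 0, 0, -0.2], [-0.297, 0.57, 0.3, 0, 0, 0, -0.2], [-0.297, 0.57, 0.5, 0, 0, 0, -0.2], [-0.297, 0.57, 0.65, 0, 0, 0, -0.2], [-0.297, 0.57, 0.65, 0, 0, 0, -0.2], [-0.297, 0.57, 0.65, 0, 0, 0, -0.2], [-0.297, 0.57, 0.65, 0, 0, 0, -0.2], [-0.297, 0.57, 0.65, 0, 0, 0, -0.2]]
  ]
}}

```text
time_s: 12.9
position: [0.4478, 0.3149, 0.102]
tcp_rot: [[-0.867, -0.499, 0.003], [-0.499, 0.867, 0.001], [-0.003, -0.0, -1.0]]
force: [0.6, -0.5, 1.1]
opening: 0.598
grasp_force: 0.0
```

Run:
```python
from h import *
delta(210,(.447,.314,.011))
```

```text
t 12.9 pos [0.4478 0.3149 0.102 ] F [ 0.6 -0.5  1.1] open 0.598 grip 0.0
-> (0.447, 0.314, 0.011) [ 0.01  -0.002  0.606] [-0.0001  0.0006 -0.0002]
```

>>> {"method": "carry_out", "body": {
  "deltas": [
    [[0.01, 0, 0.2, 0, 0, 0, -0.2], [0.01, 0, 0.4, 0, 0, 0, -0.2], [0.01, 0, 0.54, 0, 0, 0, -0.2], [0.01, 0, 0.6, 0, 0, 0, -0.2], [0.01, 0, 0.6, 0, 0, 0, -0.2], [0.01, 0, 0.6, 0, 0, 0, 1], [0.01, 0, 0.6, 0, 0, 0, 1], [0.01, 0, 0.6, 0, 0, 0, 1], [0.01, 0, 0.6, 0, 0, 0, 1], [0.01, 0, 0.6, 0, 0, 0, 1]]
  ]
}}

```text
time_s: 13.73
position: [0.4459, 0.3141, 0.0115]
tcp_rot: [[-0.866, -0.5, 0.002], [-0.5, 0.866, 0.001], [-0.002, -0.001, -1.0]]
force: [1.1, -0.8, 5.5]
opening: 0.332
grasp_force: 30.0
```

Run:
```python
from h import *
delta(210,(.447,.314,.07))
```

```text
t 13.73 pos [0.4459 0.3141 0.0115] F [ 1.1 -0.8  5.5] open 0.332 grip 30.0
-> (0.447, 0.314, 0.07) [-0.007 -0.004 -0.39 ] [-0.0001  0.0004  0.    ]
```

>>> {"method": "carry_out", "body": {
  "deltas": [
    [[0, 0, -0.05, 0, 0, 0, 1], [0, 0, -0.15, 0, 0, 0, 1], [0, 0, -0.25, 0, 0, 0, 1], [0, 0, -0.4, 0, 0, 0, 1], [0, 0, -0.6, 0, 0, 0, 1], [0, 0, -0.6, 0, 0, 0, 1], [0, 0, -0.6, 0, 0, 0, 1], [0, 0, -0.6, 0, 0, 0, 1], [0, 0, -0.6, 0, 0, 0, 1], [0, 0, -0.6, 0, 0, 0, 1]]
  ]
}}

```text
time_s: 14.57
position: [0.444, 0.3133, 0.0989]
tcp_rot: [[-0.866, -0.5, -0.003], [-0.5, 0.866, -0.001], [0.003, 0.0, -1.0]]
force: [-1.0, 0.7, -0.8]
opening: 0.336
grasp_force: 30.0
```

Run:
```python
from h import *
delta(210,(.5,.2,.12),(.584,.081,.12))
s=telemetry.read_state();p=s["position"];A=s["tcp_rot"]
up=p+np.array([0,0,-.0035]) # flange top, nominal
uv=proj("scene",up)[0];uw=proj("wrist",up)[0];print(uv,uw)
i=capture("scene")[:,:,::-1].copy();w=capture("wrist")[:,:,::-1].copy();cv2.imwrite("pics/s3raw.png",i);cv2.imwrite("pics/w3raw.png",w)
def ring(n,im,r,off):
    q=p+np.array([[r*np.cos(a),r*np.sin(a),off] for a in np.linspace(0,6.28,40)])
    for x,y in proj(n,q): im[int(round(y)),int(round(x))]=(0,0,255)
ring("scene",i,.032,-.0035);ring("scene",i,.032,-.0115);ring("wrist",w,.032,-.0035)
x,y=map(int,uv);a=cv2.resize(i[y-60:y+40,x-50:x+50],None,fx=4,fy=4,interpolation=cv2.INTER_NEAREST)
x,y=map(int,uw);b=w[y-100:y+100,x-100:x+100] if y+100<=384 else w[184:384,x-100:x+100]
b=cv2.resize(b,None,fx=2,fy=2,interpolation=cv2.INTER_NEAREST)
cv2.imwrite("pics/m3.png",np.hstack([a,b]))
```

```text
t 14.57 pos [0.444  0.3133 0.0989] F [-1.   0.7 -0.8] open 0.336 grip 30.0
-> (0.5, 0.2, 0.12) [ 0.054 -0.841 -0.141] [ 0.0001 -0.0005 -0.0001]
-> (0.584, 0.081, 0.12) [-0.034 -1.808 -0.141] [ 0.0001 -0.0005 -0.0001]
[369.25913408 237.11900955] [247.84770029 237.83986192]
```

View pics/m3.png

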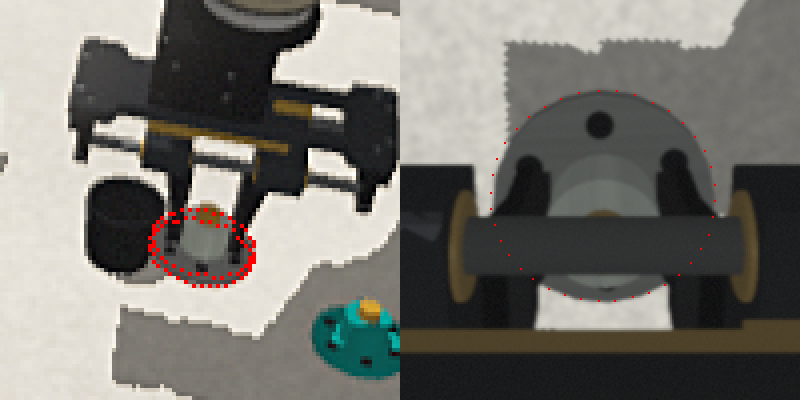

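Both views show the plate level and centred on the tool: the drawn ring matches its rim at (205,250) and (602,195). Next I'll refine the nest position from the scene picture.

Run:
```python
from h import *
c=unproj("scene",((461+.5)/4-.5+150,(403+.5)/4-.5+140),.024);print(c)
# ellipse extremes predicted for a given centre vs measured L399 R523 T360 B450 (outer rim r~.041) 
best=None
import itertools
from scipy.optimize import least_squares
a=np.linspace(0,2*np.pi,200)
def f(x):
    q=np.c_[x[0]+x[2]*np.cos(a),x[1]+x[2]*np.sin(a),np.full(200,.024)]
    u=(proj("scene",q)-[150,140]+.5)*4-.5
    return [u[:,0].min()-399,u[:,0].max()-523,u[:,1].min()-360,u[:,1].max()-450]
r=least_squares(f,[.585,.081,.04],x_scale=.01);print(r.x,r.fun)
# top: Hough-free fit
def g(x):
    q=np.c_[x[0]+x[2]*np.cos(a),x[1]+x[2]*np.sin(a),np.full(200,.024)]
    u=(proj("top",q)-[220,135]+.5)*4-.5
    return [u[:,0].min()-47,u[:,0].max()-148.5,u[:,1].min()-198,u[:,1].max()-299]
r=least_squares(g,[.585,.081,.04],x_scale=.01);print(r.x,r.fun)
delta(210,(.5,.22,.13))
```

```text
[0.58914583 0.0856302  0.024     ]
[0.58977621 0.08623947 0.04370543] [-1.65961057  1.65900173  2.55757166 -2.41500189]
[0.58370241 0.08161397 0.04303403] [ 0.02593163 -0.0259018  -0.02609334  0.02594422]
t 14.67 pos [0.4443 0.3135 0.0992] F [ 0.9  0.  -2.6] open 0.334 grip 30.0
-> (0.5, 0.22, 0.13) [-0.009 -0.725 -0.206] [ 0.     -0.0004 -0.    ]
```

Run:
```python
from h import *
delta(210,(.588,.2,.25))
K=camera_info("wrist")["mtx"];T=np.eye(4);T[:3,:3]=Rdown(210);T[:3,3]=(.588,.2,.25)
c=(K,T@camera_info("wrist")["T_tool_cam"])
print(proj("wrist",[[.586,.0845,.024],[.588,.2,.2465],[.546,.0845,.024],[.626,.0845,.024]],c))
```

```text
t 14.67 pos [0.4443 0.3135 0.0992] F [ 0.9  0.  -2.6] open 0.334 grip 30.0
-> (0.588, 0.2, 0.25) [-0.449 -1.134 -1.007] [ 0.     -0.0004 -0.    ]
[[166.70447252 120.94204665]
 [247.84969493 237.82195717]
 [181.68321469  90.96241552]
 [152.39785325 149.57643822]]
```

>>> {"method": "carry_out", "body": {
  "deltas": [
    [[0, 0, -0.2, 0, 0, 0, 1], [-0.05, -0.1, -0.4, 0, 0, 0, 1], [-0.1, -0.25, -0.6, 0, 0, 0, 1], [-0.2, -0.45, -0.75, 0, 0, 0, 1], [-0.3, -0.65, -0.9, 0, 0, 0, 1], [-0.4, -0.85, -1, 0, 0, 0, 1], [-0.45, -1, -1, 0, 0, 0, 1], [-0.45, -1, -1, 0, 0, 0, 1], [-0.45, -1, -1, 0, 0, 0, 1], [-0.45, -1, -1, 0, 0, 0, 1]]
  ]
}}

```text
time_s: 15.5
position: [0.577, 0.2176, 0.2488]
tcp_rot: [[-0.866, -0.499, -0.004], [-0.499, 0.866, -0.0], [0.003, 0.002, -1.0]]
force: [-0.6, 1.0, -1.9]
opening: 0.337
grasp_force: 30.0
```

Run:
```python
from h import *
import pickle
delta(210,(.586,.0845,.13))
c=cam("wrist");pickle.dump(c,open("w4.pkl","wb"));w=capture("wrist")[:,:,::-1];cv2.imwrite("pics/w4raw.png",w)
x,y=map(int,proj("wrist",[.586,.0845,.024],c)[0]);print(x,y)
x0,y0=max(x-50,0),max(y-50,0)
b=cv2.resize(w[y0:y0+100,x0:x0+100],None,fx=6,fy=6,interpolation=cv2.INTER_CUBIC)
for r,col in((.037,(0,0,255)),):
    q=np.array([[.586+r*np.cos(t),.0845+r*np.sin(t),.024] for t in np.linspace(0,6.28,60)])
    for u,v in (proj("wrist",q,c)-[x0,y0]+.5)*6-.5: cv2.circle(b,(int(u),int(v)),2,col,-1)
cv2.imwrite("pics/w4.png",b);print(x0,y0)
```

```text
t 15.5 pos [0.577  0.2176 0.2488] F [-0.6  1.  -1.9] open 0.337 grip 30.0
-> (0.586, 0.0845, 0.13) [ 0.389 -0.8    0.792] [ 0.0003 -0.0006 -0.0001]
149 122
99 72
```

View pics/w4.png

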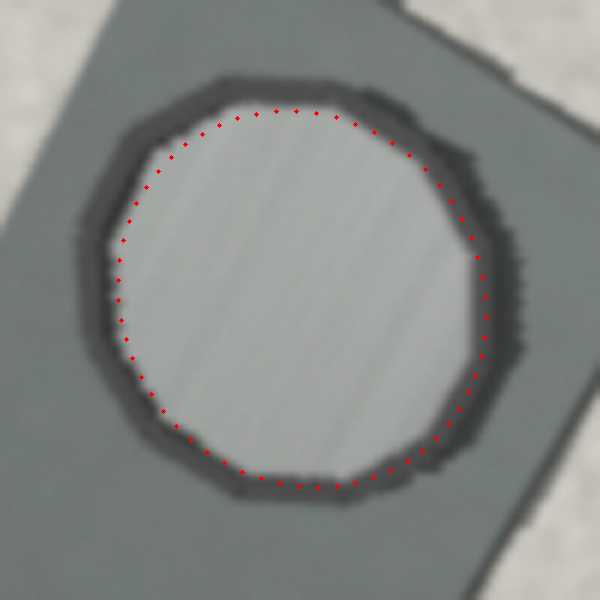

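The nest's inner edge is centred at about (293,291), a little up and left of the predicted ring at (302,298).

Run:
```python
from h import *
import pickle
c=pickle.load(open("w4.pkl","rb"))
n=unproj("wrist",((293.5+.5)/6-.5+99,(291+.5)/6-.5+72),.023,c);print(n)
delta(210,(n[0],n[1],.13),(n[0],n[1],.06))
```

```text
[0.58478171 0.08154466 0.023     ]
t 15.55 pos [0.5768 0.218  0.2489] F [ 0.7 -0.3 -1.9] open 0.336 grip 30.0
-> (np.float64(0.5847817071406828), np.float64(0.08154466345411764), 0.13) [ 0.406 -0.816  0.793] [ 0.0003 -0.0005  0.    ]
-> (np.float64(0.5847817071406828), np.float64(0.08154466345411764), 0.06) [ 0.405 -0.817  1.259] [ 0.0003 -0.0005  0.    ]
```

>>> {"method": "carry_out", "body": {
  "deltas": [
    [[0.1, -0.2, 0, 0, 0, 0, 1], [0.2, -0.4, 0, 0, 0, 0, 1], [0.3, -0.6, 0, 0, 0, 0, 1], [0.405, -0.814, 0.1, 0, 0, 0, 1], [0.405, -0.814, 0.3, 0, 0, 0, 1], [0.405, -0.814, 0.5, 0, 0, 0, 1], [0.405, -0.814, 0.7, 0, 0, 0, 1], [0.405, -0.814, 0.9, 0, 0, 0, 1], [0.405, -0.814, 1, 0, 0, 0, 1], [0.405, -0.814, 1, 0, 0, 0, 1]]
  ]
}}

```text
time_s: 16.38
position: [0.5825, 0.0828, 0.096]
tcp_rot: [[-0.865, -0.501, -0.01], [-0.501, 0.865, 0.001], [0.009, 0.006, -1.0]]
force: [0.4, 1.5, -2.3]
opening: 0.335
grasp_force: 30.0
```

Run:
```python
from h import *
delta(210,(.585,.082,.04),(.585,.082,.0315))
```

```text
t 16.38 pos [0.5825 0.0828 0.096 ] F [ 0.4  1.5 -2.3] open 0.335 grip 30.0
-> (0.585, 0.082, 0.04) [-0.015 -0.016  0.373] [ 0.0009 -0.0014  0.0002]
-> (0.585, 0.082, 0.0315) [-0.016 -0.016  0.43 ] [ 0.0009 -0.0014  0.0002]
```

>>> {"method": "carry_out", "body": {
  "deltas": [
    [[0, 0, 0.1, 0, 0, 0, 1], [0, 0, 0.2, 0, 0, 0, 1], [0, 0, 0.3, 0, 0, 0, 1], [0, 0, 0.3, 0, 0, 0, 1], [0, 0, 0.3, 0, 0, 0, 1], [0, 0, 0.3, 0, 0, 0, 1], [0, 0, 0.3, 0, 0, 0, 1], [0, 0, 0.3, 0, 0, 0, 1], [0, 0, 0.3, 0, 0, 0, 1], [0, 0, 0.3, 0, 0, 0, 1]]
  ]
}}

```text
time_s: 17.22
position: [0.5873, 0.0815, 0.0559]
tcp_rot: [[-0.866, -0.5, 0.001], [-0.5, 0.866, -0.0], [-0.001, -0.001, -1.0]]
force: [0.5, -0.5, -2.8]
opening: 0.333
grasp_force: 30.0
```

Run:
```python
from h import *
delta(210,(.585,.082,.04),(.585,.082,.0315))
```

```text
t 17.22 pos [0.5873 0.0815 0.0559] F [ 0.5 -0.5 -2.8] open 0.333 grip 30.0
-> (0.585, 0.082, 0.04) [0.011 0.011 0.106] [-0.0001  0.0001 -0.0001]
-> (0.585, 0.082, 0.0315) [0.011 0.011 0.163] [-0.0001  0.0001 -0.0001]
```

>>> {"method": "carry_out", "body": {
  "deltas": [
    [[0.011, 0.011, 0.03, 0, 0, 0, 1], [0.011, 0.011, 0.06, 0, 0, 0, 1], [0.011, 0.011, 0.09, 0, 0, 0, 1], [0.011, 0.011, 0.11, 0, 0, 0, 1], [0.011, 0.011, 0.13, 0, 0, 0, 1], [0.011, 0.011, 0.15, 0, 0, 0, 1], [0.011, 0.011, 0.163, 0, 0, 0, 1], [0.011, 0.011, 0.163, 0, 0, 0, 1], [0.011, 0.011, 0.163, 0, 0, 0, 1], [0.011, 0.011, 0.163, 0, 0, 0, 1]]
  ]
}}

```text
time_s: 18.05
position: [0.5845, 0.0821, 0.0315]
tcp_rot: [[-0.866, -0.5, -0.0], [-0.5, 0.866, -0.0], [0.0, -0.0, -1.0]]
force: [-2.6, -0.4, 5.4]
opening: 0.336
grasp_force: 30.0
```

>>> {"method": "carry_out", "body": {
  "deltas": [
    [[0, 0, 0, 0, 0, 0, -0.2], [0, 0, 0, 0, 0, 0, -0.2], [0, 0, 0, 0, 0, 0, -0.2], [0, 0, 0, 0, 0, 0, -0.2], [0, 0, 0, 0, 0, 0, -0.2], [0, 0, -0.1, 0, 0, 0, -0.2], [0, 0, -0.3, 0, 0, 0, -0.2], [0, 0, -0.5, 0, 0, 0, -0.2], [0, 0, -0.75, 0, 0, 0, -0.2], [0, 0, -0.8, 0, 0, 0, -0.2]]
  ]
}}

```text
time_s: 18.88
position: [0.5883, 0.0821, 0.1564]
tcp_rot: [[-0.866, -0.5, 0.01], [-0.5, 0.866, -0.0], [-0.009, -0.006, -1.0]]
force: [1.0, 0.0, 1.2]
opening: 0.6
grasp_force: 0.0
```

Run:
```python
from h import *
delta(210,(.522,-.047,.16))
s=capture("scene")[:,:,::-1];cv2.imwrite("pics/s5.png",s)
# compare plate location by image: bright hub / brass rivet in scene near prediction
for z,n in((.056,"rivet"),):
    u=proj("scene",[.585,.082,z])[0];print(n,u)
h=cv2.cvtColor(s,cv2.COLOR_BGR2HSV);x,y=map(int,u)
m=cv2.inRange(h[y-15:y+15,x-15:x+15],(10,120,80),(30,255,255));ys,xs=np.nonzero(m);print(len(xs),xs.mean()+x-15,ys.mean()+y-15)
```

```text
t 18.88 pos [0.5883 0.0821 0.1564] F [1.  0.  1.2] open 0.6 grip 0.0
-> (0.522, -0.047, 0.16) [ 0.813 -0.525 -0.028] [-0.0009  0.0014 -0.    ]
rivet [265.36517717 230.16381149]
1 267.0 233.0
```

>>> {"method": "carry_out", "body": {
  "deltas": [
    [[0.2, -0.13, -0.03, 0, 0, 0, 1], [0.4, -0.26, -0.03, 0, 0, 0, 1], [0.6, -0.39, -0.03, 0, 0, 0, 1], [0.8, -0.525, -0.03, 0, 0, 0, 1], [0.813, -0.525, -0.03, 0, 0, 0, 1], [0.813, -0.525, -0.03, 0, 0, 0, 1], [0.813, -0.525, -0.03, 0, 0, 0, 1], [0.813, -0.525, -0.03, 0, 0, 0, 1], [0.813, -0.525, -0.03, 0, 0, 0, 1], [0.813, -0.525, -0.03, 0, 0, 0, 1]]
  ]
}}

```text
time_s: 19.77
position: [0.5188, -0.0459, 0.1551]
tcp_rot: [[-0.865, -0.501, -0.0], [-0.501, 0.865, 0.0], [-0.0, 0.0, -1.0]]
force: [0.7, -0.6, -0.8]
opening: 0.015
grasp_force: 0.0
```

Run:
```python
from h import *
delta(210,(.521,-.047,.105),(.521,-.047,.046))
for n,ref,P in(("scene",(.4475,.313,.036),(.585,.082,.056)),("top",(.4475,.313,.036),(.585,.082,.056))):
    s=capture(n)[:,:,::-1];cv2.imwrite(f"pics/{n}6.png",s)
    u=proj(n,P)[0];x,y=map(int,np.round(u));r=9
    h=cv2.cvtColor(s,cv2.COLOR_BGR2HSV)[y-r:y+r+1,x-r:x+r+1].astype(int)
    m=(h[...,1]>70)&(h[...,0]>8)&(h[...,0]<32)&(h[...,2]>50);ys,xs=np.nonzero(m)
    print(n,u,len(xs),(xs.mean()+x-r,ys.mean()+y-r) if len(xs) else h[r-4:r+5,r-4:r+5,1].tolist())
    if len(xs): print(unproj(n,(xs.mean()+x-r,ys.mean()+y-r),.055))
```

```text
t 19.77 pos [ 0.5188 -0.0459  0.1551] F [ 0.7 -0.6 -0.8] open 0.015 grip 0.0
-> (0.521, -0.047, 0.105) [-0.009 -0.014  0.334] [0.     0.     0.0003]
-> (0.521, -0.047, 0.046) [-0.009 -0.014  0.728] [0.     0.     0.0003]
scene [265.36517717 230.16381149] 25 (np.float64(265.72), np.float64(231.52))
[0.58745309 0.08584331 0.055     ]
top [243.37424503 195.38056268] 14 (np.float64(243.21428571428572), np.float64(195.64285714285714))
[0.58424656 0.08260728 0.055     ]
```

The rivet is proud and centred in the nest to within about 2 mm in both cameras. Pressing the pedal.

>>> {"method": "carry_out", "body": {
  "deltas": [
    [[0, 0, 0.12, 0, 0, 0, 1], [0, 0, 0.24, 0, 0, 0, 1], [0, 0, 0.33, 0, 0, 0, 1], [0, 0, 0.4, 0, 0, 0, 1], [0, 0, 0.46, 0, 0, 0, 1], [0, 0, 0.52, 0, 0, 0, 1], [0, 0, 0.58, 0, 0, 0, 1], [0, 0, 0.63, 0, 0, 0, 1], [0, 0, 0.68, 0, 0, 0, 1], [0, 0, 0.68, 0, 0, 0, 1]]
  ]
}}

```text
time_s: 20.7
position: [0.5179, -0.0468, 0.0521]
tcp_rot: [[-0.866, -0.499, -0.001], [-0.499, 0.866, 0.001], [0.001, 0.001, -1.0]]
force: [-3.3, -0.2, 3.9]
opening: 0.004
grasp_force: 2.2
```

>>> {"method": "carry_out", "body": {
  "deltas": [
    [[0, 0, 0.01, 0, 0, 0, 1], [0, 0, 0.02, 0, 0, 0, 1], [0, 0, 0.03, 0, 0, 0, 1], [0, 0, 0.04, 0, 0, 0, 1], [0, 0, 0.045, 0, 0, 0, 1], [0, 0, 0.05, 0, 0, 0, 1], [0, 0, 0.055, 0, 0, 0, 1], [0, 0, 0.055, 0, 0, 0, 1], [0, 0, 0.055, 0, 0, 0, 1], [0, 0, 0.055, 0, 0, 0, 1]]
  ]
}}

```text
time_s: 21.53
position: [0.5185, -0.0469, 0.0463]
tcp_rot: [[-0.866, -0.5, 0.001], [-0.5, 0.866, -0.0], [-0.001, -0.0, -1.0]]
force: [-4.9, 2.8, 12.4]
opening: 0.004
grasp_force: 6.4
```

>>> {"method": "carry_out", "body": {
  "deltas": [
    [[0, 0, 0.005, 0, 0, 0, 1], [0, 0, 0.01, 0, 0, 0, 1], [0, 0, 0.015, 0, 0, 0, 1], [0, 0, 0.02, 0, 0, 0, 1], [0, 0, 0.02, 0, 0, 0, 1], [0, 0, 0.02, 0, 0, 0, 1], [0, 0, 0.02, 0, 0, 0, 1], [0, 0, 0.02, 0, 0, 0, 1], [0, 0, 0.02, 0, 0, 0, 1], [0, 0, 0.02, 0, 0, 0, 1]]
  ]
}}

```text
time_s: 22.37
position: [0.5186, -0.0469, 0.0452]
tcp_rot: [[-0.866, -0.5, 0.002], [-0.5, 0.866, -0.0], [-0.001, -0.001, -1.0]]
force: [-7.3, 2.7, 27.8]
opening: 0.005
grasp_force: 14.5
```

>>> {"method": "carry_out", "body": {
  "deltas": [
    [[0, 0, 0.005, 0, 0, 0, 1], [0, 0, 0.01, 0, 0, 0, 1], [0, 0, 0.015, 0, 0, 0, 1], [0, 0, 0.015, 0, 0, 0, 1], [0, 0, 0.015, 0, 0, 0, 1], [0, 0, 0.015, 0, 0, 0, 1], [0, 0, 0.015, 0, 0, 0, 1], [0, 0, 0.015, 0, 0, 0, 1], [0, 0, 0.015, 0, 0, 0, 1], [0, 0, 0.015, 0, 0, 0, 1]]
  ]
}}

```text
time_s: 23.2
position: [0.5187, -0.0469, 0.0449]
tcp_rot: [[-0.866, -0.5, 0.003], [-0.5, 0.866, -0.001], [-0.002, -0.002, -1.0]]
force: [-10.6, 3.7, 44.6]
opening: 0.004
grasp_force: 22.3
```

Run:
```python
from h import *
delta(210,(.5186,-.0469,.1),(.5186,-.0469,.17))
cv2.imwrite("pics/s7.png",capture("scene")[:,:,::-1])
```

```text
t 23.2 pos [ 0.5187 -0.0469  0.0449] F [-10.6   3.7  44.6] open 0.004 grip 22.3
-> (0.5186, -0.0469, 0.1) [-0.    -0.001 -0.367] [-0.0004  0.0003  0.    ]
-> (0.5186, -0.0469, 0.17) [-0.001 -0.002 -0.834] [-0.0004  0.0003  0.    ]
```

>>> {"method": "carry_out", "body": {
  "deltas": [
    [[0, 0, -0.04, 0, 0, 0, 1], [0, 0, -0.08, 0, 0, 0, 1], [0, 0, -0.13, 0, 0, 0, 1], [0, 0, -0.18, 0, 0, 0, 1], [0, 0, -0.24, 0, 0, 0, 1], [0, 0, -0.3, 0, 0, 0, 1], [0, 0, -0.36, 0, 0, 0, 1], [0, 0, -0.45, 0, 0, 0, -0.2], [0, 0, -0.6, 0, 0, 0, -0.2], [0, 0, -0.75, 0, 0, 0, -0.2]]
  ]
}}

```text
time_s: 24.08
position: [0.5184, -0.0473, 0.153]
tcp_rot: [[-0.866, -0.5, -0.001], [-0.5, 0.866, -0.0], [0.001, 0.0, -1.0]]
force: [0.8, -0.2, 0.6]
opening: 0.151
grasp_force: 0.0
```

Run:
```python
from h import *
delta(210,(.585,.082,.16))
for n in("scene","top"):
    s=capture(n)[:,:,::-1];cv2.imwrite(f"pics/{n}8.png",s)
    for z in (.048,.056):
        u=proj(n,(.585,.082,z))[0];x,y=map(int,np.round(u));r=9
        h=cv2.cvtColor(s,cv2.COLOR_BGR2HSV)[y-r:y+r+1,x-r:x+r+1].astype(int)
        m=(h[...,1]>70)&(h[...,0]>8)&(h[...,0]<32)&(h[...,2]>50);ys,xs=np.nonzero(m)
        print(n,z,u,len(xs),(xs.mean()+x-r,ys.mean()+y-r) if len(xs) else None)
```

```text
t 24.08 pos [ 0.5184 -0.0473  0.153 ] F [ 0.8 -0.2  0.6] open 0.151 grip 0.0
-> (0.585, 0.082, 0.16) [-0.815  0.525 -0.047] [ 0.     -0.0001 -0.    ]
scene 0.048 [265.27397868 232.41016686] 0 None
scene 0.056 [265.36517717 230.16381149] 0 None
top 0.048 [243.51658469 195.62413097] 0 None
top 0.056 [243.37424503 195.38056268] 0 None
```

Run:
```python
from h import *
for n in("scene","top"):
    a=cv2.imread(f"pics/{n}6.png").astype(int);s=capture(n)[:,:,::-1];cv2.imwrite(f"pics/{n}9.png",s);b=s.astype(int)
    d=(np.abs(a-b).max(2)>30).astype(np.uint8)
    k,_,st,ce=cv2.connectedComponentsWithStats(d)
    print(n,[(*x[:5],*np.round(c)) for x,c in zip(st[1:].tolist(),ce[1:]) if x[4]>4])
    u=proj(n,(.585,.082,.048))[0];x,y=map(int,np.round(u));print(u)
    h=cv2.cvtColor(s,cv2.COLOR_BGR2HSV);print(h[y-4:y+5,x-4:x+5].tolist() if n=="scene" else h[y-2:y+3,x-2:x+3].tolist())
```

```text
scene [(315, 23, 2, 4, 5, np.float64(315.0), np.float64(24.0)), (248, 28, 8, 8, 8, np.float64(252.0), np.float64(32.0)), (313, 34, 3, 8, 8, np.float64(314.0), np.float64(38.0)), (288, 55, 14, 14, 16, np.float64(295.0), np.float64(61.0)), (276, 75, 7, 7, 7, np.float64(279.0), np.float64(78.0)), (229, 76, 13, 48, 86, np.float64(236.0), np.float64(101.0)), (257, 84, 17, 51, 92, np.float64(264.0), np.float64(110.0)), (231, 125, 2, 4, 6, np.float64(231.0), np.float64(126.0)), (214, 126, 54, 49, 533, np.float64(243.0), np.float64(155.0)), (277, 135, 3, 2, 5, np.float64(278.0), np.float64(135.0)), (278, 136, 11, 27, 54, np.float64(284.0), np.float64(149.0)), (255, 138, 3, 2, 5, np.float64(256.0), np.float64(138.0)), (266, 139, 5, 5, 18, np.float64(268.0), np.float64(141.0)), (273, 140, 3, 4, 8, np.float64(274.0), np.float64(142.0)), (271, 148, 3, 3, 6, np.float64(272.0), np.float64(149.0)), (275, 151, 3, 12, 22, np.float64(276.0), np.float64(156.0)), (383, 197, 3, 4, 6, np.float64(384.0), np.float64(198.0)), (237, 207, 9, 15, 23, np.float64(241.0), np.float64(214.0)), (259, 210, 4, 2, 8, np
[... 2707 characters left out ...]
64(319.0)), (301, 325, 4, 6, 9, np.float64(302.0), np.float64(328.0)), (306, 330, 9, 24, 33, np.float64(312.0), np.float64(339.0)), (134, 338, 21, 46, 75, np.float64(141.0), np.float64(363.0)), (313, 356, 1, 6, 6, np.float64(313.0), np.float64(358.0)), (311, 364, 2, 9, 9, np.float64(312.0), np.float64(368.0))]
[243.51658469 195.62413097]
[[[60, 7, 178], [53, 6, 174], [60, 7, 174], [60, 7, 178], [60, 6, 179]], [[54, 7, 179], [60, 7, 176], [54, 7, 176], [60, 6, 175], [60, 6, 178]], [[54, 7, 177], [60, 7, 179], [55, 9, 176], [60, 6, 174], [60, 6, 175]], [[50, 9, 173], [53, 6, 178], [60, 7, 178], [54, 7, 176], [55, 9, 175]], [[54, 8, 170], [54, 7, 175], [54, 7, 178], [60, 6, 177], [55, 9, 176]]]
```

The brass is no longer visible at the hub, so the rivet is flush. The ram is back up and the plate hasn't moved. Picking it up.

>>> {"method": "carry_out", "body": {
  "deltas": [
    [[-0.2, 0.13, -0.04, 0, 0, 0, -0.2], [-0.4, 0.26, -0.04, 0, 0, 0, -0.2], [-0.6, 0.39, -0.04, 0, 0, 0, -0.2], [-0.815, 0.525, -0.04, 0, 0, 0, -0.2], [-0.815, 0.525, -0.04, 0, 0, 0, -0.2], [-0.815, 0.525, 0.1, 0, 0, 0, -0.2], [-0.815, 0.525, 0.25, 0, 0, 0, -0.2], [-0.815, 0.525, 0.4, 0, 0, 0, -0.2], [-0.815, 0.525, 0.4, 0, 0, 0, -0.2], [-0.815, 0.525, 0.4, 0, 0, 0, -0.2]]
  ]
}}

```text
time_s: 25.12
position: [0.5831, 0.082, 0.0903]
tcp_rot: [[-0.866, -0.5, -0.005], [-0.5, 0.866, 0.0], [0.005, 0.003, -1.0]]
force: [-0.3, -0.2, -1.0]
opening: 0.6
grasp_force: 0.0
```

Run:
```python
from h import *
delta(210,(.5845,.082,.032))
```

```text
t 25.12 pos [0.5831 0.082  0.0903] F [-0.3 -0.2 -1. ] open 0.6 grip 0.0
-> (0.5845, 0.082, 0.032) [-0.01  -0.006  0.389] [ 0.0004 -0.0007 -0.0001]
```

>>> {"method": "carry_out", "body": {
  "deltas": [
    [[0, 0, 0.12, 0, 0, 0, -0.2], [0, 0, 0.22, 0, 0, 0, -0.2], [0, 0, 0.32, 0, 0, 0, -0.2], [0, 0, 0.38, 0, 0, 0, -0.2], [0, 0, 0.38, 0, 0, 0, -0.2], [0, 0, 0.38, 0, 0, 0, 1], [0, 0, 0.38, 0, 0, 0, 1], [0, 0, 0.38, 0, 0, 0, 1], [0, 0, 0.38, 0, 0, 0, 1], [0, 0, 0.38, 0, 0, 0, 1]]
  ]
}}

```text
time_s: 25.95
position: [0.5855, 0.0823, 0.0362]
tcp_rot: [[-0.866, -0.5, 0.002], [-0.5, 0.866, -0.0], [-0.001, -0.001, -1.0]]
force: [0.0, 0.7, 2.3]
opening: 0.334
grasp_force: 30.0
```

Run:
```python
from h import *
delta(210,(.585,.082,.18))
```

```text
t 25.95 pos [0.5855 0.0823 0.0362] F [0.  0.7 2.3] open 0.334 grip 30.0
-> (0.585, 0.082, 0.18) [ 0.003 -0.001 -0.958] [-0.0001  0.0002 -0.0001]
```

>>> {"method": "carry_out", "body": {
  "deltas": [
    [[0, 0, -0.05, 0, 0, 0, 1], [0, 0, -0.15, 0, 0, 0, 1], [0, 0, -0.3, 0, 0, 0, 1], [0, 0, -0.45, 0, 0, 0, 1], [0, 0, -0.6, 0, 0, 0, 1], [0, 0, -0.75, 0, 0, 0, 1], [0, 0, -0.95, 0, 0, 0, 1], [0, 0, -0.95, 0, 0, 0, 1], [0, 0, -0.95, 0, 0, 0, 1], [0, 0, -0.95, 0, 0, 0, 1]]
  ]
}}

```text
time_s: 26.78
position: [0.5839, 0.0824, 0.1775]
tcp_rot: [[-0.866, -0.5, -0.002], [-0.5, 0.866, 0.0], [0.001, 0.001, -1.0]]
force: [-0.1, -1.1, -1.3]
opening: 0.334
grasp_force: 30.0
```

Run:
```python
from h import *
delta(210,(.53,-.06,.18),(.53,-.18,.18),(.53,-.33,.18),(.53,-.432,.18))
```

```text
t 26.78 pos [0.5839 0.0824 0.1775] F [-0.1 -1.1 -1.3] open 0.334 grip 30.0
-> (0.53, -0.06, 0.18) [ 0.786 -0.642 -0.016] [ 0.0001 -0.0002 -0.    ]
-> (0.53, -0.18, 0.18) [ 1.186 -1.335 -0.016] [ 0.0001 -0.0002 -0.    ]
-> (0.53, -0.33, 0.18) [ 1.685 -2.201 -0.017] [ 0.0001 -0.0002 -0.    ]
-> (0.53, -0.432, 0.18) [ 2.025 -2.79  -0.017] [ 0.0001 -0.0002 -0.    ]
```

>>> {"method": "carry_out", "body": {
  "deltas": [
    [[0.05, -0.08, 0, 0, 0, 0, 1], [0.15, -0.2, 0, 0, 0, 0, 1], [0.25, -0.35, 0, 0, 0, 0, 1], [0.35, -0.5, 0, 0, 0, 0, 1], [0.45, -0.62, 0, 0, 0, 0, 1], [0.55, -0.75, 0, 0, 0, 0, 1], [0.62, -0.85, 0, 0, 0, 0, 1], [0.675, -0.93, 0, 0, 0, 0, 1], [0.675, -0.93, 0, 0, 0, 0, 1], [0.675, -0.93, 0, 0, 0, 0, 1]]
  ]
}}

```text
time_s: 27.62
position: [0.5658, -0.09, 0.1764]
tcp_rot: [[-0.867, -0.498, -0.003], [-0.498, 0.867, 0.001], [0.002, 0.003, -1.0]]
force: [-0.4, 0.3, -2.3]
opening: 0.336
grasp_force: 30.0
```

>>> {"method": "carry_out", "body": {
  "deltas": [
    [[0.05, -0.08, 0, 0, 0, 0, 1], [0.15, -0.2, 0, 0, 0, 0, 1], [0.25, -0.35, 0, 0, 0, 0, 1], [0.35, -0.5, 0, 0, 0, 0, 1], [0.45, -0.62, 0, 0, 0, 0, 1], [0.55, -0.75, 0, 0, 0, 0, 1], [0.62, -0.85, 0, 0, 0, 0, 1], [0.675, -0.93, 0, 0, 0, 0, 1], [0.675, -0.93, 0, 0, 0, 0, 1], [0.675, -0.93, 0, 0, 0, 0, 1]]
  ]
}}

```text
time_s: 28.45
position: [0.5487, -0.2605, 0.1775]
tcp_rot: [[-0.867, -0.499, -0.001], [-0.499, 0.867, 0.001], [-0.0, 0.001, -1.0]]
force: [0.9, 1.3, -1.9]
opening: 0.332
grasp_force: 30.0
```

>>> {"method": "carry_out", "body": {
  "deltas": [
    [[0.05, -0.08, 0, 0, 0, 0, 1], [0.15, -0.2, 0, 0, 0, 0, 1], [0.25, -0.35, 0, 0, 0, 0, 1], [0.35, -0.5, 0, 0, 0, 0, 1], [0.45, -0.62, 0, 0, 0, 0, 1], [0.55, -0.75, 0, 0, 0, 0, 1], [0.62, -0.85, 0, 0, 0, 0, 1], [0.675, -0.93, 0, 0, 0, 0, 1], [0.675, -0.93, 0, 0, 0, 0, 1], [0.675, -0.93, 0, 0, 0, 0, 1]]
  ]
}}

```text
time_s: 29.28
position: [0.5434, -0.4187, 0.1766]
tcp_rot: [[-0.882, -0.47, -0.021], [-0.47, 0.883, -0.02], [0.027, -0.008, -1.0]]
force: [0.0, 0.3, -2.2]
opening: 0.332
grasp_force: 30.0
```

Run:
```python
from h import *
delta(210,(.53,-.432,.05),(.53,-.432,.0205))
```

```text
t 29.28 pos [ 0.5434 -0.4187  0.1766] F [ 0.   0.3 -2.2] open 0.332 grip 30.0
-> (0.53, -0.432, 0.05) [ 0.097 -0.03   0.848] [-0.0011 -0.0044 -0.0055]
-> (0.53, -0.432, 0.0205) [ 0.092 -0.029  1.044] [-0.0011 -0.0044 -0.0055]
```

The last joint is nearing its limit, so I'll turn the tool back to 180° while hovering.

>>> {"method": "carry_out", "body": {
  "deltas": [
    [[0.02, 0, 0, 0, 0, 0.015, 1], [0.04, -0.01, 0, 0, 0, 0.03, 1], [0.06, -0.02, 0, -0.001, -0.004, 0.045, 1], [0.097, -0.03, 0, -0.001, -0.004, 0.06, 1], [0.097, -0.03, 0.1, -0.001, -0.004, 0.078, 1], [0.097, -0.03, 0.2, -0.001, -0.004, 0.078, 1], [0.097, -0.03, 0.3, -0.001, -0.004, 0.078, 1], [0.097, -0.03, 0.3, -0.001, -0.004, 0.078, 1], [0.097, -0.03, 0.3, -0.001, -0.004, 0.078, 1], [0.097, -0.03, 0.3, -0.001, -0.004, 0.078, 1]]
  ]
}}

```text
time_s: 30.12
position: [0.5323, -0.4305, 0.1333]
tcp_rot: [[-1.0, 0.0, 0.003], [0.0, 1.0, -0.009], [-0.003, -0.009, -1.0]]
force: [0.5, 0.2, -1.7]
opening: 0.337
grasp_force: 30.0
```

Run:
```python
from h import *
print(telemetry.read_state()["joint_positions"].round(1),telemetry.read_state()["tcp_rot"].round(3).tolist())
delta(180,(.53,-.432,.05),(.53,-.432,.0205))
```

```text
[ -48.2   40.3   77.6   -0.3   61.6 -138.1] [[-1.0, 0.0, 0.003], [0.0, 1.0, -0.009], [-0.003, -0.009, -1.0]]
t 30.12 pos [ 0.5323 -0.4305  0.1333] F [ 0.5  0.2 -1.7] open 0.337 grip 30.0
-> (0.53, -0.432, 0.05) [ 0.017 -0.005  0.555] [-0.0015  0.0005 -0.    ]
-> (0.53, -0.432, 0.0205) [ 0.018 -0.003  0.752] [-0.0015  0.0005 -0.    ]
```

>>> {"method": "carry_out", "body": {
  "deltas": [
    [[0.017, -0.004, 0.1, -0.0015, 0.0005, 0, 1], [0.017, -0.004, 0.2, -0.0015, 0.0005, 0, 1], [0.017, -0.004, 0.3, -0.0015, 0.0005, 0, 1], [0.017, -0.004, 0.4, -0.0015, 0.0005, 0, 1], [0.017, -0.004, 0.5, -0.0015, 0.0005, 0, 1], [0.017, -0.004, 0.6, -0.0015, 0.0005, 0, 1], [0.017, -0.004, 0.65, -0.0015, 0.0005, 0, 1], [0.017, -0.004, 0.65, -0.0015, 0.0005, 0, 1], [0.017, -0.004, 0.65, -0.0015, 0.0005, 0, 1], [0.017, -0.004, 0.65, -0.0015, 0.0005, 0, 1]]
  ]
}}

```text
time_s: 30.95
position: [0.53, -0.4332, 0.0359]
tcp_rot: [[-1.0, 0.001, 0.001], [0.001, 1.0, -0.001], [-0.001, -0.001, -1.0]]
force: [-0.2, 0.3, -1.3]
opening: 0.334
grasp_force: 30.0
```

Run:
```python
from h import *
delta(180,(.53,-.432,.0205))
```

```text
t 30.95 pos [ 0.53   -0.4332  0.0359] F [-0.2  0.3 -1.3] open 0.334 grip 30.0
-> (0.53, -0.432, 0.0205) [-0.     0.008  0.103] [-0.0001  0.0001 -0.0002]
```

>>> {"method": "carry_out", "body": {
  "deltas": [
    [[0, 0, 0.02, 0, 0, 0, 1], [0, 0, 0.04, 0, 0, 0, 1], [0, 0, 0.06, 0, 0, 0, 1], [0, 0, 0.075, 0, 0, 0, 1], [0, 0, 0.09, 0, 0, 0, 1], [0, 0, 0.1, 0, 0, 0, 1], [0, 0, 0.106, 0, 0, 0, 1], [0, 0, 0.106, 0, 0, 0, 1], [0, 0, 0.106, 0, 0, 0, 1], [0, 0, 0.106, 0, 0, 0, 1]]
  ]
}}

```text
time_s: 31.78
position: [0.5293, -0.4324, 0.0202]
tcp_rot: [[-1.0, 0.001, -0.001], [0.001, 1.0, 0.001], [0.001, 0.001, -1.0]]
force: [-2.6, 1.7, 4.9]
opening: 0.334
grasp_force: 30.0
```

Contact is made: z is 0.0202 as predicted, and the force rose by about 6 N. Release and rise.

>>> {"method": "carry_out", "body": {
  "deltas": [
    [[0, 0, 0, 0, 0, 0, -0.2], [0, 0, 0, 0, 0, 0, -0.2], [0, 0, 0, 0, 0, 0, -0.2], [0, 0, 0, 0, 0, 0, -0.2], [0, 0, 0, 0, 0, 0, -0.2], [0, 0, -0.1, 0, 0, 0, -0.2], [0, 0, -0.3, 0, 0, 0, -0.2], [0, 0, -0.55, 0, 0, 0, -0.2], [0, 0, -0.8, 0, 0, 0, -0.2], [0, 0, -1, 0, 0, 0, -0.2]]
  ]
}}

```text
time_s: 32.62
position: [0.5301, -0.4332, 0.1731]
tcp_rot: [[-1.0, 0.001, 0.002], [0.001, 1.0, -0.002], [-0.002, -0.002, -1.0]]
force: [0.8, -0.3, 0.4]
opening: 0.603
grasp_force: 0.0
```

>>> {"method": "carry_out", "body": {
  "deltas": [
    [[0.1, 0.2, -0.1, 0, 0, 0, -0.2], [0.2, 0.4, -0.2, 0, 0, 0, -0.2], [0.3, 0.6, -0.3, 0, 0, 0, -0.2], [0.4, 0.8, -0.3, 0, 0, 0, -0.2], [0.4, 0.9, -0.3, 0, 0, 0, -0.2], [0.4, 0.9, -0.3, 0, 0, 0, -0.2], [0.4, 0.9, -0.3, 0, 0, 0, -0.2], [0.4, 0.9, -0.3, 0, 0, 0, -0.2], [0.4, 0.9, -0.3, 0, 0, 0, -0.2], [0.4, 0.9, -0.3, 0, 0, 0, -0.2]]
  ]
}}

```text
time_s: 33.45
position: [0.4702, -0.2989, 0.2138]
tcp_rot: [[-1.0, 0.002, -0.0], [0.002, 1.0, 0.0], [0.0, 0.0, -1.0]]
force: [-0.1, -0.2, 0.2]
opening: 0.598
grasp_force: 0.0
```

Run:
```python
from h import *
for n in("top","scene"):
    s=capture(n)[:,:,::-1];cv2.imwrite(f"pics/{n}10.png",s)
    h=cv2.cvtColor(s,cv2.COLOR_BGR2HSV).astype(int)
    u=proj(n,(.53,-.432,.032))[0];x,y=map(int,np.round(u));r=14
    w=h[y-r:y+r+1,x-r:x+r+1]
    for nm,m in(("disc",w[...,1]<60),("hub",(w[...,1]<40)&(w[...,2]>(165 if n=="top" else 190))),("brass",(w[...,1]>70)&(w[...,0]>8)&(w[...,0]<32)&(w[...,2]>50))):
        ys,xs=np.nonzero(m)
        if len(xs): print(n,nm,len(xs),np.ptp(xs)+1,np.ptp(ys)+1,unproj(n,(xs.mean()+x-r,ys.mean()+y-r),{"disc":.012}.get(nm,.032)))
    a=h[...,1]>150;ye=a&(h[...,0]>18)&(h[...,0]<34)&(h[...,2]>70)
    k,_,st,ce=cv2.connectedComponentsWithStats(ye.astype(np.uint8));print(n,"yellow",[(*q[:5],*np.round(c)) for q,c in zip(st[1:].tolist(),ce[1:]) if q[4]>30])
delta(180)
```

```text
top disc 641 29 29 [ 0.52467059 -0.44464858  0.012     ]
top yellow [(366, 155, 12, 13, 82, np.float64(370.0), np.float64(161.0)), (333, 210, 14, 28, 280, np.float64(339.0), np.float64(222.0))]
scene disc 110 29 29 [ 0.51824756 -0.4661911   0.012     ]
scene hub 45 19 17 [ 0.52097778 -0.4695546   0.032     ]
scene yellow [(222, 158, 10, 7, 42, np.float64(226.0), np.float64(161.0)), (206, 165, 26, 28, 475, np.float64(218.0), np.float64(178.0)), (139, 172, 16, 27, 331, np.float64(146.0), np.float64(185.0)), (239, 349, 6, 10, 47, np.float64(242.0), np.float64(353.0)), (248, 348, 6, 10, 49, np.float64(250.0), np.float64(353.0)), (231, 350, 5, 10, 46, np.float64(233.0), np.float64(354.0)), (232, 361, 6, 10, 48, np.float64(235.0), np.float64(365.0)), (214, 363, 6, 10, 48, np.float64(217.0), np.float64(367.0)), (223, 362, 6, 10, 47, np.float64(226.0), np.float64(366.0)), (216, 374, 5, 9, 32, np.float64(218.0), np.float64(377.0))]
t 33.55 pos [ 0.4699 -0.2984  0.2137] F [ 1.  -0.4  0.3] open 0.599 grip 0.0
```

>>> {"method": "carry_out", "body": {
  "deltas": [
    [[0, 0.2, 0, 0, 0, 0, -0.2], [0, 0.4, 0, 0, 0, 0, -0.2], [0, 0.6, 0, 0, 0, 0, -0.2], [0, 0.8, 0, 0, 0, 0, -0.2], [0, 1, 0, 0, 0, 0, -0.2], [0, 1, 0, 0, 0, 0, -0.2], [0, 1, 0, 0, 0, 0, -0.2], [0, 1, 0, 0, 0, 0, -0.2], [0, 1, 0, 0, 0, 0, -0.2], [0, 1, 0, 0, 0, 0, -0.2]]
  ]
}}

```text
time_s: 34.38
position: [0.4702, -0.1489, 0.2142]
tcp_rot: [[-1.0, 0.003, -0.0], [0.003, 1.0, 0.0], [0.0, 0.0, -1.0]]
force: [0.2, -0.2, -0.3]
opening: 0.6
grasp_force: 0.0
```

Run:
```python
from h import *
for n in("top","scene"):
    s=capture(n)[:,:,::-1];cv2.imwrite(f"pics/{n}11.png",s)
    b=cv2.imread("pics/t_raw.png" if n=="top" else "pics/s_raw.png").astype(int)
    d=(np.abs(s.astype(int)-b).max(2)>30).astype(np.uint8)
    u=proj(n,(.53,-.432,.012))[0];x,y=map(int,np.round(u));r=30
    w=d[y-r:y+r+1,x-r:x+r+1];k,_,st,ce=cv2.connectedComponentsWithStats(w)
    for q,c in zip(st[1:],ce[1:]):
        if q[4]>20: print(n,"changed",q[2:].tolist(),unproj(n,(c[0]+x-r,c[1]+y-r),.012))
    a=np.linspace(0,6.28,60);e=proj(n,np.c_[.53+.032*np.cos(a),-.432+.032*np.sin(a),0*a+.012]);print("expected size",np.ptp(e,0))
```

```text
top changed [20, 19, 302] [ 0.52807168 -0.43080447  0.012     ]
top changed [11, 22, 204] [ 0.46631218 -0.34240638  0.012     ]
expected size [18.99205317 18.83316876]
scene changed [18, 12, 113] [ 0.52469766 -0.44700329  0.012     ]
expected size [18.45930334  9.63547788]
```

The top view shows a full disc of the right size at (0.528, -0.431), so the plate lies flat in the middle of the bin. Handing in.

```bash
python3 -c "
from rig import job
print(job.hand_in())"
```

```text
the job is handed in; nothing more can be done
None
```

I completed every step and handed the job in at about 34 s of the 72 s allowed, but the hand-in returned no verdict: the chock stands on the mat, the plate is riveted and lies flat in the blue bin, the ram came back up, and I saw no sign of contact with the other loose things.

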